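# Index the inclined assembly turntable and load its empty nest

## Robot

A 6-joint arm with a two-finger parallel gripper is mounted at the origin on a cart in front of the work surface, level with it; the furniture and walls round the work are solid. World frame = base frame: x ahead of the robot, y to its left, z up, the work surface at z = 0. Lengths are in m, angles in rad, forces in N, time in s.
With the tool pointing down it reaches from about 0.3 to 0.85 m from the base axis. Payload 4.2 kg.
Tool frame: the origin (TCP) lies between the finger pads; the fingertips stand 22 mm ahead of it and the grasp point (between the pads) lies 3 mm ahead of it; z points along the fingers, y is the line along which they close (so a half turn about z gives the same grasp; the last joint's range is limited). The gripper opens to 91 mm and grips with 3 to 60 N. Pads are 32 mm wide; open, the fingers measure 118 mm over their backs; the gripper's body (76 mm by 178 mm) begins 60 mm behind the grasp point.
Start: joints at [1.118, 0.32, 1.565, -0, 1.257, -0.02], TCP at [0.241, 0.522, 0.236] pointing down, gripper open.
Joint ranges: [-3.11, 3.11], [-0.84, 2.01], [0.21, 2.61], [-1.34, 4.49], [0.05, 2.63], [-2.56, 2.56]. Speed limits (rad/s): [2.57, 2.57, 3.14, 3.14, 3.14, 3.14].

## Interface

Orientations are given as a unit quaternion [w, x, y, z].
In Python, from station import telemetry, capture, arm gives the robot as it stands.
- The arm moves only by the shell command python3 -m creep 'ROWS'. ROWS is a JSON object of lists of equal length, an entry for each row: "dp": the shift along the world's x, y, z in cm, a list of three; "twist": the turn, a rotation vector about the world's x, y, z in degrees, a list of three; "hand": the finger opening in cm, from 0 to 9.12. In form: {"dp": [[x, y, z], ...], "twist": [[wx, wy, wz], ...], "hand": [hand, ...]}. A call has 1 to 8 rows; each row is the pose to reach, as a shift and turn from the pose commanded when the call began; what a row does not reach only later rows make up. A row lasts 1/12 s, in which the tool goes at most 41.7 mm and 7.16 degrees, less where a joint would pass 70% of its speed; a pose out of reach is approached as far as the arm can. A call with a gripper value outside its range is refused whole. The fingers move at their own pace and stop on an object; the grip force is fixed at half the most. Time passes only in rows, so rows that repeat a pose let the fingers close. It gives the time, the measured TCP pose, the force, the opening and the grip force at its end, in the units of the state.
- telemetry.get_obs(): the state, without advancing time (a new reading comes with each control period).
- capture(name): name is "scene" or "side" or "wrist"; returns a dict with "frame" (420x560x3 uint8, red, green, blue), "mtx" (3x3 intrinsics, pixels), "k1" (the pictures are not rectified: a ray, as slopes to the right and down, at radius r is drawn at 1 + k1 r^2 times it, then the intrinsics apply), "camera_from_world" (4x4, takes a point from world to camera coordinates). Camera axes: x right, y up, looking along -z (the intrinsics and any distortion apply to the point x, -y, -z); pixel columns grow to the right and rows downward; lengths in m; the calibration is good to about 2 mm. A picture is of the moment at which its call begins. There is no depth.
- arm.close_job(): hands the job in; it is judged then, once.
The state is a dict: "time": time; "joint_pos": joint angles; "joint_velocities": joint speeds; "joint_torque": joint torques, N m; "eef_pos": TCP position; "eef_rot": TCP orientation; "wrist_force": force on the tool from outside, world axes, zero at the start; "wrist_torque": the same for the moment, N m; "gripper_width": opening from 0.0 (shut) to 1.0 (fully open); "finger_force": force on a finger pad.
Only numpy, scipy, OpenCV 4.12 (cv2) and the standard library are available. Lean on these libraries where they do the work, as an engineer would, in place of code of your own. Each camera call takes 0.05 s, during which the arm holds its last target. There are 200 camera calls.

## Task

Swing the red brake lever out to free the inclined turntable, turn the table (its black posts are the handles) until the empty nest stands at the front pointer and the detent has clicked in, and swing the lever fully back to lock it. Then take the brown-red module board from the steel pan, lay it flat between the locating pins of that nest, and swing the nest's orange-knobbed hold-down fully over the board's end. Leave the grey boards and the bottles as they are.

Things in the scene. Friction and masses are not known exactly. Their poses are not given: they have to be found in the camera images.
- turntable (a joint): Angle of the aluminium table (250 mm across, 12 mm thick) on its inclined axis, rad, positive counter-clockwise seen from above; 0 = empty nest at the pointer in its detent. Three nests 120 deg apart, two of them loaded; a sprung detent (about 10 N at a post) centres each over the last 3 deg. Starts 0.65 to 1.85, so it is turned clockwise.
- table_centre (a point): Point on the table's axis in its top face. Its z axis is the table axis, leaning 24 deg toward the robot side; x and y turn with the table, -x points to the middle of the empty nest. A 40 mm hub stands 9 mm high round it. All heights below are along this axis above the table's top face.
- pointer (a point): Tip of the white pointer plate with a red line on the front edge of the deck, 124 mm from the axis, in the plane of the table's top. Fixed to the deck: x up the slope (away from the robot), y left, z along the table axis. The deck is 272 x 284 mm.
- index_mark (a point): Outer end of the black line on the table's rim at the empty nest, 124 mm from the axis; meets the pointer when the nest is home.
- nest (a point): Middle of the empty nest, on top of its black pad (38 radial x 84 mm, 10 mm above the table), 60 mm from the axis. Axes as table_centre: x radial (inward), y along the nest. The board overhangs the pad by 5 mm along each long edge and has 1.5 mm play between steel pins (16 mm tall, then a 5 mm cone), which leave the middle 50 mm of each long edge free for fingers.
- post_a (a point): Black turning post, round, 16 mm (collar 19 mm), standing along the table axis, 112 mm from it, top 55 mm above the table; this point lies 7 mm below its top. Post a stands 78 deg counter-clockwise (from above) of the empty nest.
- post_b (a point): As post_a, 120 deg further counter-clockwise (198 deg from the empty nest).
- post_c (a point): As post_a, 240 deg further counter-clockwise (42 deg clockwise of the empty nest).
- brake_lever (a joint): Angle of the red brake lever at the deck's front right corner, rad: 0 = brake on, lever pointing right along the deck; grows clockwise (knob toward the robot) to 1.1 = released, and stays there. Takes about 5 N at the knob; a spring shoe holds the table's rim while it is on.
- brake_pivot (a point): Pivot of the brake lever on the deck's top face (20 mm below the table's top). Axes as pointer.
- brake_knob (a point): In the black round knob (22 mm, on the axis 5 mm below its top; 29 mm tall above the lever) at the lever's end, 74 mm from the pivot axis. Knob top 42 mm above the table's top.
- hold_down (a joint): Angle of the empty nest's hold-down (steel bell crank with an orange knob), rad: 0 = open, clear of the nest; grows clockwise seen from above to 1.57 = its nose lies 8 mm over the board's end. Starts 0 to 0.25.
- hold_down_pivot (a point): Pivot of the hold-down on the table, 62 mm from the nest's middle along the nest, at the underside of the crank (16 mm above the table's top, 1 mm above a seated board's plate).
- hold_down_knob (a point): In the orange round knob (15 mm, 30 mm tall), on its axis 4 mm below its top (51 mm above the table), 34 mm from the pivot. With the nest at the pointer it stands to the right of the pivot when open and comes to the front (toward the pointer) when shut.
- brown_board: Loose brown-red carrier board with two hybrid modules, 92 (x) x 49 (y) mm, plate 5 mm thick, parts up to 12 mm, 60 g. Origin: centre of its underside, z up. Hold by the long edges. Either way round is right.
- grey_board_1: Loose grey board of the same size in the pan; stays there.
- grey_board_2: Loose grey board of the same size in the pan; stays there.
- pan: Steel sheet pan, 335 (x) x 210 (y) mm, rim 26 mm high, floor 2 mm; fixed. Origin: centre of its underside.
- ipa: White solvent bottle, 48 mm across, 125 mm tall, standing behind the fixture; origin at its foot.
- flux: Small white bottle with a red spout, 25 mm across, 100 mm tall; origin at its foot.
Things that resemble listed ones, but are neither listed nor needed, are in the scene too. Leave any blue look-alike of the brown_board alone.

How it is judged:
By the outcome, as a careful person would: the job done as asked, in the order asked, and still so for the second after the job is handed in, with the robot touching nothing.
It also fails if it takes over 72 s, if anything falls off the work surface, if the arm or the gripper's body presses on something with over 40 N, if the wrist force passes 120 N, or if a joint passes its speed limit or range.

## Working session

There is one attempt and no reset: what is moved stays moved. The work goes in short steps, Python scripts to look and compute and a shell command to move; the robot and the scene stay as the last step left them, time stands still between calls to the robot, and variables do not carry over. Pictures are saved under pics/ and viewed, at most 10 in all, crops included, and the job is handed in when it is done.

```bash
ls; mkdir -p pics
cat > h.py <<'E'
import numpy as np, cv2
from station import telemetry, capture, arm
def snap(n,f=None):
    c=capture(n)
    if f: cv2.imwrite('pics/'+f,c['frame'][:,:,::-1])
    return c
def proj(c,P):
    P=np.atleast_2d(P);T=np.array(c['camera_from_world']);q=P@T[:3,:3].T+T[:3,3]
    s=np.c_[q[:,0]/-q[:,2],-q[:,1]/-q[:,2]];r2=(s**2).sum(1,keepdims=True)
    s=s*(1+c['k1']*r2);K=np.array(c['mtx']);return s@K[:2,:2].T+K[:2,2]
def ray(c,uv):
    K=np.array(c['mtx']);d=np.linalg.solve(K[:2,:2],np.array(uv,float)-K[:2,2]);s=d.copy()
    for _ in range(20): s=d/(1+c['k1']*(s@s))
    T=np.array(c['camera_from_world']);R=T[:3,:3]
    v=R.T@np.array([s[0],-s[1],-1]);return -R.T@T[:3,3],v/np.linalg.norm(v)
def tri(obs):
    A=0;b=0
    rs=[ray(c,uv) for c,uv in obs]
    for o,v in rs:
        M=np.eye(3)-np.outer(v,v);A=A+M;b=b+M@o
    p=np.linalg.solve(A,b);return p,[np.linalg.norm((np.eye(3)-np.outer(v,v))@(p-o)) for o,v in rs]
def onz(c,uv,z):
    o,v=ray(c,uv);return o+v*(z-o[2])/v[2]
E
python3 - <<'E'
from h import *
import pickle
C={n:snap(n,n+'0.png') for n in('scene','side','wrist')}
pickle.dump(C,open('c0.pkl','wb'))
# combined
a=C['scene'];
for n,c in C.items(): 
    o,_=ray(c,(280,210));print(n,o.round(3),c['k1'],np.array(c['mtx'])[0,0])
print(telemetry.get_obs())
E
```

```text
pics
scene [-0.293  0.597  1.296] -0.16534235484373783 524.4434092992753
side [0.228 0.88  0.698] 0.006536931426387756 385.0223200124435
wrist [0.166 0.556 0.384] -0.034246960649506455 351.68464340207703
{'time': 0.15, 'joint_pos': array([ 1.11799647e+00,  3.20165866e-01,  1.56537447e+00, -8.97605221e-07,
        1.25740135e+00, -1.99876854e-02]), 'joint_velocities': array([-2.91109972e-04, -3.16310478e-03, -2.02830408e-03,  1.08947938e-04,
       -3.03665742e-04,  8.23299509e-05]), 'joint_torque': array([ 5.39648317e-04, -4.12773049e+01, -2.32154971e+01,  7.26470514e-02,
        4.34688607e-02, -1.03080813e-04]), 'eef_pos': array([0.24101368, 0.5216761 , 0.23531089]), 'eef_rot': array([-1.57554839e-04,  2.14720743e-01,  9.76675252e-01, -6.55854303e-04]), 'wrist_force': array([ 0.40545441,  0.63851216, -0.31461355]), 'wrist_torque': array([-0.01748095,  0.04151883, -0.05329957]), 'finger_force': 0.0, 'gripper_width': 0.9964959926408847}
```

Run:
```python
import cv2
for n in('scene','side'):
    cv2.imwrite(f'pics/{n}0b.png',cv2.resize(cv2.imread(f'pics/{n}0.png'),(800,600),interpolation=cv2.INTER_CUBIC))
```

```text
(no output)
```

View pics/scene0b.png

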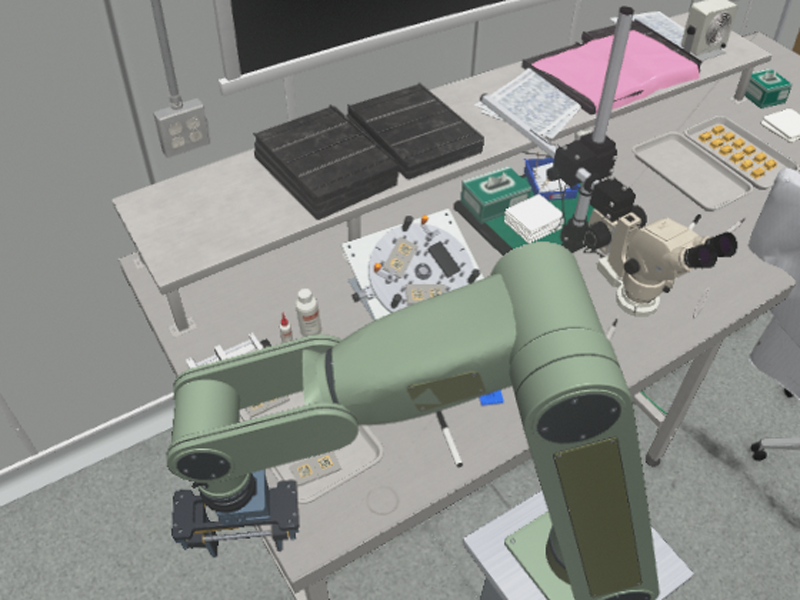

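View pics/side0b.png

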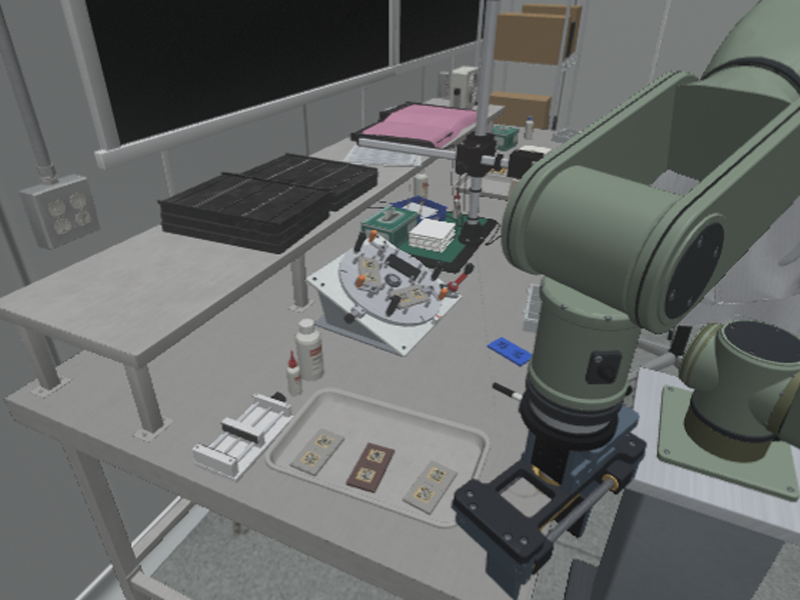

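The scene view shows the inclined turntable, its hub near (423,271), the empty black nest near (443,258) and orange knobs at (425,219) and (378,267). The side view shows the red lever near (458,278), and the pan with grey (317,452), brown-red (371,467) and grey (430,487) boards. The blue look-alike lies outside the pan at (510,350).

Run:
```python
from h import *
import pickle
C=pickle.load(open('c0.pkl','rb'));s,d=C['scene'],C['side'];k=.7
for n,a,b in [('hub',(423,271),(393,281)),('nest',(443,258),(403,265)),('knobTop',(425,219),(374,237)),('ipacap',(306,293),(307,325)),('shelfcorner',(115,202),(3,297)),('shelfR',(172,250+5),(135,355))]:
    p,e=tri([(s,np.array(a)*k),(d,np.array(b)*k)]);print(n,p.round(3),np.round(e,4))
for n,b in [('brown',(371,467)),('c1',(366,444)),('c2',(394,449)),('c3',(377,491)),('c4',(348,484)),('pan',(378,457)),('deckR',(461,297)),('deckF',(404,352)),('shelfleg',(150,435))]:
    print(n,onz(d,np.array(b)*k,.007 if n[0] in'cb' else 0.).round(3))
o=telemetry.get_obs();print(o['eef_pos'],o['eef_rot'])
w=np.array(C['wrist']['camera_from_world']);print(w.round(3))
```

```text
hub [ 0.695 -0.111  0.089] [0.0011 0.0011]
nest [ 0.694 -0.165  0.105] [0.0004 0.0004]
knobTop [ 0.772 -0.165  0.162] [0.0029 0.0029]
ipacap [0.749 0.158 0.115] [0.0022 0.0022]
shelfcorner [1.145 0.44  0.22 ] [0.0005 0.0005]
shelfR [0.98  0.369 0.126] [0.0209 0.0209]
brown [0.522 0.33  0.007]
c1 [0.553 0.289 0.007]
c2 [0.505 0.279 0.007]
c3 [0.492 0.369 0.007]
c4 [0.539 0.376 0.007]
pan [ 0.525  0.301 -0.   ]
deckR [ 0.575 -0.257  0.   ]
deckF [0.607 0.015 0.   ]
shelfleg [0.902 0.425 0.   ]
[0.24101368 0.5216761  0.23531089] [-1.57554839e-04  2.14720743e-01  9.76675252e-01 -6.55854303e-04]
[[ 0.42   0.908 -0.001 -0.574]
 [-0.869  0.401 -0.289  0.032]
 [-0.262  0.122  0.957 -0.392]
 [ 0.     0.     0.     1.   ]]
```

```bash
python3 -m creep '{"dp":[[5,-5,5],[10,-15,12],[36,-63,14],[36,-63,14],[36,-63,14],[36,-63,14],[36,-63,14],[36,-63,14]],"twist":[[0,0,0],[0,0,7],[0,0,14],[0,0,20],[0,0,25],[0,0,25],[0,0,25],[0,0,25]],"hand":[9,9,9,9,9,9,9,9]}'
```

```text
time: 0.82
eef_pos: [0.4024, 0.2508, 0.3178]
eef_rot: [-0.0, -0.002, 1.0, 0.0]
wrist_force: [0.6, -0.7, -0.4]
gripper_width: 0.989
finger_force: 0.0
```

```bash
python3 - <<'E'
from h import *
import pickle
pickle.dump(snap('wrist','w1.png'),open('w1.pkl','wb'));print(telemetry.get_obs()['eef_pos'])
E
python3 -m creep '{"dp":[[20,-36,6],[20,-36,6],[20,-36,6],[20,-36,6],[20,-36,6],[20,-36,6],[20,-36,6],[20,-36,6]],"twist":[[0,0,0],[0,0,0],[0,0,0],[0,0,0],[0,0,0],[0,0,0],[0,0,0],[0,0,0]],"hand":[9,9,9,9,9,9,9,9]}'
```

```text
[0.40627309 0.24483221 0.31905849]
time: 1.53
eef_pos: [0.5628, -0.0373, 0.3657]
eef_rot: [-0.0, -0.002, 1.0, 0.0]
wrist_force: [1.3, -0.1, 0.1]
gripper_width: 0.986
finger_force: 0.0
```

```bash
python3 - <<'E'
from h import *
import pickle
pickle.dump(snap('wrist','w2.png'),open('w2.pkl','wb'));print(telemetry.get_obs()['eef_pos'])
E
python3 -m creep '{"dp":[[0,-4,0],[0,-8,0],[0,-12,0],[0,-14,0],[0,-14,0]],"twist":[[0,0,0],[0,0,0],[0,0,0],[0,0,0],[0,0,0]],"hand":[9,9,7,4,4]}'
python3 - <<'E'
from h import *
import pickle
pickle.dump(snap('wrist','w3.png'),open('w3.pkl','wb'));print(telemetry.get_obs()['eef_pos'])
a=[cv2.resize(cv2.imread(f'pics/w{i}.png'),(800,600),interpolation=cv2.INTER_CUBIC) for i in (1,2,3)]
for i in (1,2,3): cv2.imwrite(f'pics/w{i}b.png',a[i-1])
E
```

```text
[ 0.56665728 -0.04397861  0.36572642]
time: 2.0
eef_pos: [0.562, -0.1793, 0.3646]
eef_rot: [-0.001, 0.001, 1.0, -0.001]
wrist_force: [0.2, 0.4, -0.8]
gripper_width: 0.798
finger_force: 0.0
[ 0.5621168  -0.17700431  0.36478448]
```

View pics/w2b.png

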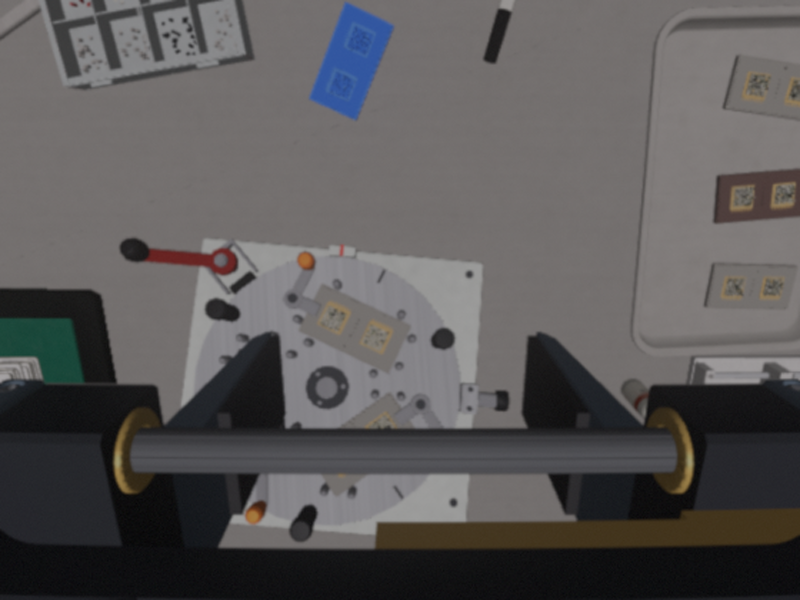

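View pics/w3b.png

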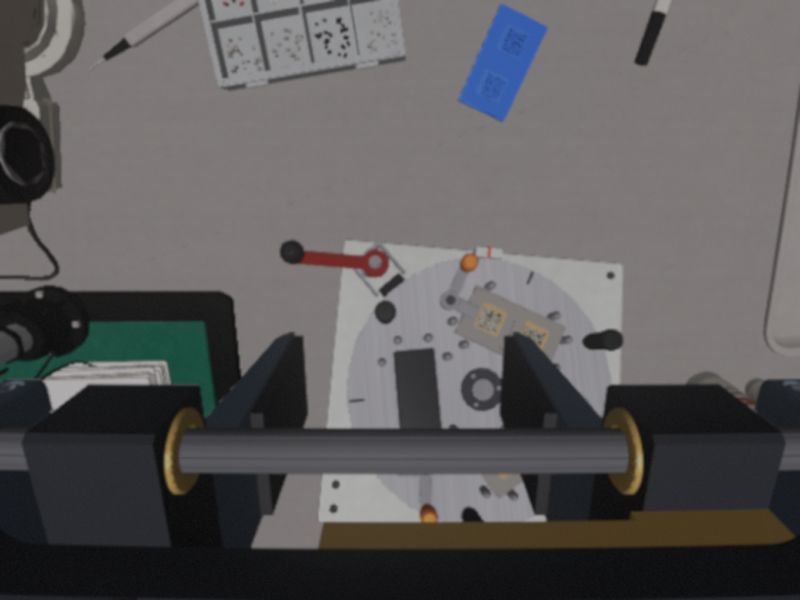

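Both wrist views show (w2 / w3 pixels):
- red lever, brake on: knob (131,249) / (291,251), pivot (222,261) / (375,263)
- pointer: (342,252) / (488,252)
- hub: (327,387) / (483,389)
- post c, front right: (215,309) / (385,312)
- post b, left: (443,339) / (615,340)
- empty black nest pad: about (417,390) in w3, on the right side

```bash
cat > fit.py <<'E'
from h import *
import pickle
from scipy.optimize import least_squares
from scipy.spatial.transform import Rotation as Ro
def Rf(yaw,tilt): return Ro.from_euler('ZY',[yaw,-tilt],degrees=True).as_matrix()
# x-axis up the slope: Ry(-tilt) x=(cos,0,sin), z=(-sin,0,cos)
def F(p,q): return p[:3]+np.asarray(q)@Rf(p[3],p[4]).T
def pol(th,r,z): return np.array([-r*np.cos(th),-r*np.sin(th),z])
E
python3 - <<'E'
from fit import *
L=lambda f:pickle.load(open(f,'rb'))
w2,w3=L('w2.pkl'),L('w3.pkl');C=L('c0.pkl');D=np.radians
def mod(p):
    t=p[5]
    return {'hub':F(p,[0,0,.009]),'c':F(p,pol(t-D(42),.112,.055)),'b':F(p,pol(t+D(198),.112,.055)),'idx':F(p,pol(t,.124,0)),'ptr':F(p,[-.124,0,0])}
obs=[(w2,'hub',327,387),(w3,'hub',483,389),(w2,'c',215,309),(w3,'c',385,312),(w2,'b',443,339),(w3,'b',615,340),(w3,'idx',349,401),(w2,'ptr',341,258),(w3,'ptr',487,258),(C['scene'],'hub',423,271),(C['side'],'hub',393,281)]
def res(p):
    m=mod(p);return np.concatenate([proj(c,m[n])[0]-np.array([u,v])*.7 for c,n,u,v in obs]+[[(p[4]-24)*2]])
r=least_squares(res,[.695,-.11,.088,0,24,1.5],x_scale=[.01,.01,.01,3,3,.05],loss='soft_l1')
p=r.x;print(p.round(4));print(res(p)[:-1].reshape(-1,2).round(1))
pickle.dump(p,open('p.pkl','wb'))
R=Rf(p[3],p[4])
for n,a,b in [('knob',(131,249),(291,251)),('pivtop',(222,261),(375,263)),('c',(215,309),(385,312)),('hub',(327,387),(483,389)),('nestHDknobR',(306,260),(469,262))]:
    q,e=tri([(w2,np.array(a)*.7),(w3,np.array(b)*.7)]);print(n,q.round(4),'fix',(R.T@(q-p[:3])).round(4),np.round(e,4))
for n in mod(p):print(n,mod(p)[n].round(4))
E
```

```text
[ 0.6971 -0.107   0.0889 -4.4803 23.7711  1.7292]
[[ 0.   0.4]
 [-0.1  0.3]
 [ 0.5  0.1]
 [ 0.2 -0.4]
 [ 0.9 -0.4]
 [-1.5 -0.3]
 [-0.4 -0. ]
 [-0.8 -0.6]
 [ 0.5  0.5]
 [-0.6 -0.7]
 [-0.3 -1.7]]
knob [ 0.5676 -0.278   0.0808] fix [-0.1092 -0.1806  0.0393] [0. 0.]
pivtop [ 0.5835 -0.2058  0.0588] fix [-0.1088 -0.1073  0.015 ] [0. 0.]
c [ 0.612  -0.1948  0.1159] fix [-0.0605 -0.0942  0.0562] [0.0003 0.0003]
hub [ 0.6928 -0.1067  0.0975] fix [-0.0004 -0.      0.0096] [0.0001 0.0001]
nestHDknobR [ 0.5767 -0.1222  0.0846] fix [-0.1105 -0.0245  0.044 ] [0.0001 0.0001]
hub [ 0.6935 -0.1067  0.0971]
c [ 0.6121 -0.1946  0.1147]
b [ 0.6363 -0.0022  0.1187]
idx [ 0.7054 -0.2305  0.0968]
ptr [ 0.584  -0.0981  0.0389]
```

```bash
cat >> fit.py <<'E'
p=pickle.load(open('p.pkl','rb')) if __import__('os').path.exists('p.pkl') else None
def rotF(psi):
    "tool orientation: z=-table axis, y at angle psi (deg) in the fixture plane"
    R=Rf(p[3],p[4]);y=R@[np.cos(np.radians(psi)),np.sin(np.radians(psi)),0];z=-R[:,2]
    return np.c_[np.cross(y,z),y,z]
def go(q,psi,world=False,Rt=None):
    "print shift (cm) and twist (deg) from current pose so that grasp point is at fixture point q"
    o=telemetry.get_obs();w,x,y,z=o['eef_rot'];R0=Ro.from_quat([x,y,z,w]).as_matrix()
    Rt=rotF(psi) if Rt is None else Rt
    T=(np.asarray(q) if world else F(p,q))-.003*Rt[:,2]
    print('dp',((T-o['eef_pos'])*100).round(2),'tw',np.degrees(Ro.from_matrix(Rt@R0.T).as_rotvec()).round(1),'tcp',T.round(4))
def at():
    "grasp point in fixture coordinates, closing angle"
    o=telemetry.get_obs();w,x,y,z=o['eef_rot'];R0=Ro.from_quat([x,y,z,w]).as_matrix()
    R=Rf(p[3],p[4]);g=R.T@(o['eef_pos']+.003*R0[:,2]-p[:3]);yy=R.T@R0[:,1]
    print('grasp fix mm',(g*1000).round(1),'psi',np.degrees(np.arctan2(yy[1],yy[0])).round(1),'tool z',(R.T@R0[:,2]).round(3),'j',o['joint_pos'].round(2),'F',o['wrist_force'].round(1),'w',o['gripper_width'].round(3),'ff',o['finger_force'],'t',o['time'])
E
python3 - <<'E'
from fit import *
at()
go([-.109,-.181,.10],120+30-5);go([-.109,-.181,.037],145)
E
```

```text
Traceback (most recent call last):
  File "fit.py", line 24, in at
    print('grasp fix mm',(g*1000).round(1),'psi',np.degrees(np.arctan2(yy[1],yy[0])).round(1),'tool z',(R.T@R0[:,2]).round(3),'j',o['joint_pos'].round(2),'F',o['wrist_force'].round(1),'w',o['gripper_width'].round(3),'ff',o['finger_force'],'t',o['time'])
                                                                                                                                                                                            ^^^^^^^^^^^^^^^^^^^^^^^^
AttributeError: 'float' object has no attribute 'round'
```

```bash
sed -i "s/o\['gripper_width'\].round(3)/round(o['gripper_width'],3)/" fit.py
python3 - <<'E'
from fit import *
at()
go([-.109,-.181,.10],145);go([-.109,-.181,.037],145);go([-.109,-.181,.10],-35)
E
```

```text
grasp fix mm [ -8.2 -80.3 301.8] psi 94.1 tool z [-0.404  0.001 -0.915] j [-0.32  0.3   1.28  0.    1.57 -1.9 ] F [0.  0.5 0.5] w 0.754 ff 0.0 t 2.05
dp [ -2.    -9.94 -22.56] tw [-12.2 -21.4  49.8] tcp [ 0.5421 -0.2764  0.1392]
dp [  0.53 -10.14 -28.32] tw [-12.2 -21.4  49.8] tcp [ 0.5675 -0.2784  0.0816]
dp [ -2.    -9.94 -22.56] tw [  25.6  -14.7 -127.3] tcp [ 0.5421 -0.2764  0.1392]
```

```bash
R='x'; python3 -m creep '{"dp":[[-2,-9.9,-12],[-2,-9.9,-12],[-2,-9.9,-12],[-2,-9.9,-12],[-2,-9.9,-12],[-2,-9.9,-12],[-2,-9.9,-12],[-2,-9.9,-12]],"twist":[[25.6,-14.7,-127.3],[25.6,-14.7,-127.3],[25.6,-14.7,-127.3],[25.6,-14.7,-127.3],[25.6,-14.7,-127.3],[25.6,-14.7,-127.3],[25.6,-14.7,-127.3],[25.6,-14.7,-127.3]],"hand":[4.5,4.5,4.5,4.5,4.5,4.5,4.5,4.5]}'
python3 - <<'E'
from fit import *
at();go([-.109,-.181,.10],-35)
E
```

```text
time: 2.72
eef_pos: [0.5427, -0.273, 0.2454]
eef_rot: [0.054, 0.468, 0.877, 0.095]
wrist_force: [-0.6, 1.0, -0.7]
gripper_width: 0.491
finger_force: 0.0
grasp fix mm [ -66.7 -177.1  197.2] psi 37.6 tool z [-0.235  0.13  -0.963] j [-0.59  0.32  1.56  0.22  1.18 -1.25] F [-0.6  1.  -0.7] w 0.491 ff 0.0 t 2.7167
dp [ -0.05  -0.34 -10.62] tw [ 14.4  -8.2 -71.3] tcp [ 0.5421 -0.2764  0.1392]
```

```bash
python3 -m creep '{"dp":[[0,-0.3,-4],[0,-0.3,-8],[0,-0.3,-10.6],[0,-0.3,-10.6],[0,-0.3,-10.6],[0,-0.3,-10.6],[0,-0.3,-10.6],[0,-0.3,-10.6]],"twist":[[14.4,-8.2,-71.3],[14.4,-8.2,-71.3],[14.4,-8.2,-71.3],[14.4,-8.2,-71.3],[14.4,-8.2,-71.3],[14.4,-8.2,-71.3],[14.4,-8.2,-71.3],[14.4,-8.2,-71.3]],"hand":[4.5,4.5,4.5,4.5,4.5,4.5,4.5,4.5]}'
python3 - <<'E'
from fit import *
at();go([-.109,-.181,.10],-35)
E
```

```text
time: 3.38
eef_pos: [0.5426, -0.2757, 0.1396]
eef_rot: [0.094, 0.82, 0.54, 0.166]
wrist_force: [0.1, 0.1, 0.8]
gripper_width: 0.491
finger_force: 0.0
grasp fix mm [-108.5 -180.1  100.2] psi -19.4 tool z [-0.035  0.054 -0.998] j [-0.61  0.33  1.88  0.39  0.66 -0.48] F [0.1 0.1 0.8] w 0.491 ff 0.0 t 3.3833
dp [-0.05 -0.07 -0.04] tw [  3.1  -1.8 -15.5] tcp [ 0.5421 -0.2764  0.1392]
```

```bash
python3 -m creep '{"dp":[[0,0,0],[0,0,0],[1.2,-0.1,-2.8],[2.48,-0.27,-5.8],[2.48,-0.27,-5.8],[2.48,-0.27,-5.8],[2.48,-0.27,-5.8],[2.48,-0.27,-5.8]],"twist":[[3.1,-1.8,-15.5],[3.1,-1.8,-15.5],[3.1,-1.8,-15.5],[3.1,-1.8,-15.5],[3.1,-1.8,-15.5],[3.1,-1.8,-15.5],[3.1,-1.8,-15.5],[3.1,-1.8,-15.5]],"hand":[4.5,4.5,4.5,4.5,4.5,1.5,1.5,1.5]}'
python3 - <<'E'
from fit import *
at()
P=np.array([-.109,-.107]);pr=F(p,[*(P+.074*np.array([0,-1])),.037])
for a in np.linspace(.0,1.15,8):
    print(((F(p,[*(P+.074*np.array([-np.sin(a),-np.cos(a)])),.037])-pr)*100).round(2))
E
```

```text
time: 4.05
eef_pos: [0.5677, -0.2802, 0.0835]
eef_rot: [0.103, 0.884, 0.42, 0.179]
wrist_force: [-0.0, -1.0, 0.8]
gripper_width: 0.304
finger_force: 0.0
grasp fix mm [-107.9 -182.7   38.6] psi -34.6 tool z [ 0.001 -0.001 -1.   ] j [-0.57  0.42  1.94  0.45  0.46 -0.26] F [-0.  -1.   0.8] w 0.304 ff 0.0 t 4.05
[0. 0. 0.]
[-1.1   0.19 -0.49]
[-2.15  0.57 -0.96]
[-3.13  1.13 -1.41]
[-4.    1.86 -1.82]
[-4.76  2.74 -2.18]
[-5.37  3.74 -2.49]
[-5.82  4.85 -2.72]
```

```bash
python3 -m creep '{"dp":[[0,0,0],[0,0,0],[-1.1,0.19,-0.49],[-2.15,0.57,-0.96],[-3.13,1.13,-1.41],[-4,1.86,-1.82],[-4.76,2.74,-2.18],[-5.37,3.74,-2.49]],"twist":[[0,0,0],[0,0,0],[0,0,0],[0,0,0],[0,0,0],[0,0,0],[0,0,0],[0,0,0]],"hand":[1.5,1.5,1.5,1.5,1.5,1.5,1.5,1.5]}'
python3 - <<'E'
from fit import *
at()
E
```

```text
time: 4.72
eef_pos: [0.5167, -0.2492, 0.06]
eef_rot: [0.111, 0.884, 0.417, 0.18]
wrist_force: [3.5, -10.1, -1.9]
gripper_width: 0.218
finger_force: 30.0
grasp fix mm [-166.1 -155.9   38.6] psi -34.8 tool z [ 0.01  -0.013 -1.   ] j [-0.57  0.38  2.1   0.6   0.33 -0.42] F [  3.5 -10.1  -1.9] w 0.218 ff 30.00136038288474 t 4.7167
```

```bash
python3 -m creep '{"dp":[[-0.45,1.11,-0.23],[-0.5,1.35,-0.26],[-0.5,1.35,-0.26],[-0.5,1.35,-0.26]],"twist":[[0,0,0],[0,0,0],[0,0,0],[0,0,0]],"hand":[1.5,1.5,1.5,1.5]}'
python3 - <<'E'
from fit import *
at()
E
```

```text
time: 5.05
eef_pos: [0.5099, -0.2326, 0.0563]
eef_rot: [0.107, 0.884, 0.418, 0.179]
wrist_force: [-1.7, -5.5, 0.6]
gripper_width: 0.217
finger_force: 30.0
grasp fix mm [-174.9 -139.8   38.5] psi -34.8 tool z [ 0.005 -0.007 -1.   ] j [-0.55  0.37  2.13  0.62  0.31 -0.42] F [-1.7 -5.5  0.6] w 0.217 ff 30.000056703574955 t 5.05
```

```bash
python3 -m creep '{"dp":[[0,0,0],[0,0,0],[0,0,0],[-1.4,0.1,3.2],[-2.8,0.2,6.4],[-2.8,0.2,6.4]],"twist":[[0,0,0],[0,0,0],[0,0,0],[0,0,0],[0,0,0],[0,0,0]],"hand":[4.5,4.5,4.5,4.5,4.5,4.5]}'
python3 - <<'E'
from fit import *
at()
t=p[5]-np.radians(42);print(t)
go(pol(t,.112,.108),-33);go(pol(t,.112,.048),-33)
E
```

```text
time: 5.55
eef_pos: [0.4811, -0.2284, 0.1231]
eef_rot: [0.106, 0.883, 0.42, 0.18]
wrist_force: [1.6, 0.4, -0.4]
gripper_width: 0.497
finger_force: 0.0
grasp fix mm [-174.6 -137.9  111.3] psi -34.6 tool z [ 0.006 -0.004 -1.   ] j [-0.58  0.23  2.11  0.44  0.47 -0.26] F [ 1.6  0.4 -0.4] w 0.497 ff 0.0 t 5.55
0.9961356211823708
dp [10.85  3.56  4.28] tw [-0.4  0.4  1.5] tcp [ 0.5896 -0.1929  0.1659]
dp [13.26  3.37 -1.21] tw [-0.4  0.4  1.5] tcp [ 0.6137 -0.1948  0.111 ]
```

```bash
python3 -m creep '{"dp":[[4,1.3,1.6],[8,2.6,3.2],[10.85,3.56,4.28],[10.85,3.56,4.28],[12,3.45,1.6],[13.2,3.35,-1.2],[13.2,3.35,-1.2],[13.2,3.35,-1.2]],"twist":[[-0.4,0.4,1.5],[-0.4,0.4,1.5],[-0.4,0.4,1.5],[-0.4,0.4,1.5],[-0.4,0.4,1.5],[-0.4,0.4,1.5],[-0.4,0.4,1.5],[-0.4,0.4,1.5]],"hand":[4.5,4.5,4.5,4.5,4.5,4.5,4.5,4.5]}'
python3 - <<'E'
from fit import *
at();t=p[5]-np.radians(42);print(pol(t,112,48).round(1))
go(pol(t,.112,.048),-33)
snap('wrist','w4.png')
E
```

```text
time: 6.22
eef_pos: [0.6111, -0.1931, 0.104]
eef_rot: [0.1, 0.879, 0.433, 0.173]
wrist_force: [-1.1, -0.1, -0.2]
gripper_width: 0.491
finger_force: 0.0
grasp fix mm [-66.2 -92.6  42.7] psi -33.1 tool z [-0.012  0.005 -1.   ] j [-0.38  0.39  1.9   0.27  0.48  0.05] F [-1.1 -0.1 -0.2] w 0.491 ff 0.0 t 6.2167
[-60.9 -94.   48. ]
dp [ 0.26 -0.16  0.7 ] tw [-0.4 -0.7 -0. ] tcp [ 0.6137 -0.1948  0.111 ]
```

View pics/w4.png

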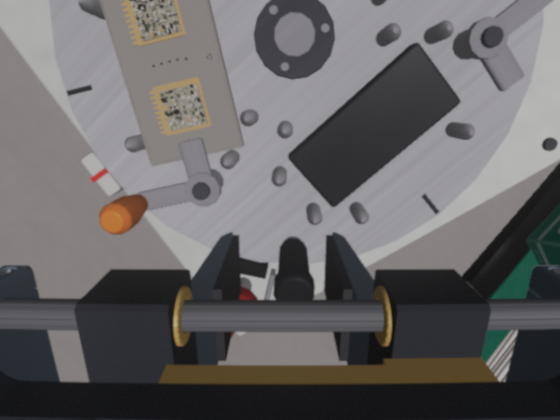

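The post (293,250) stands between the open fingers (230 and 340), with the empty black nest and its hold-down behind.

```bash
python3 -m creep '{"dp":[[0,0,0.3],[0,0,0.3],[0,0,0.3],[0,0,0.3],[0,0,0.3]],"twist":[[0,0,0],[0,0,0],[0,0,0],[0,0,0],[0,0,0]],"hand":[1,1,1,1,1]}'
python3 - <<'E'
from fit import *
at()
t0=p[5]-np.radians(42);n=Rf(p[3],p[4])[:,2]
def pr(A,t0):
    b=F(p,pol(t0,.112,.048))
    print([((F(p,pol(t0-np.radians(a),.112,.048))-b)*100).round(2).tolist() for a in A]);print([(-a*n).round(1).tolist() for a in A])
A=[3,9,15.5,22,28.5,35,41.5,48];pr(A,t0);pr([6.5,13,19.5,26,33,39.5,45,51.07],t0-np.radians(48))
E
```

```text
time: 6.68
eef_pos: [0.6128, -0.1943, 0.1106]
eef_rot: [0.103, 0.878, 0.433, 0.176]
wrist_force: [-2.8, -0.6, 4.9]
gripper_width: 0.191
finger_force: 30.0
grasp fix mm [-62.  -93.7  48. ] psi -33.1 tool z [-0.005  0.003 -1.   ] j [-0.39  0.38  1.9   0.27  0.48  0.06] F [-2.8 -0.6  4.9] w 0.191 ff 30.003573177818907 t 6.6833
[[-0.42, 0.37, -0.19], [-1.19, 1.16, -0.56], [-1.94, 2.13, -0.92], [-2.58, 3.18, -1.24], [-3.1, 4.3, -1.51], [-3.51, 5.48, -1.73], [-3.79, 6.71, -1.89], [-3.94, 7.97, -2.0]]
[[1.2, -0.1, -2.7], [3.6, -0.3, -8.2], [6.2, -0.5, -14.2], [8.8, -0.7, -20.1], [11.5, -0.9, -26.1], [14.1, -1.1, -32.0], [16.7, -1.3, -38.0], [19.3, -1.5, -43.9]]
[[-0.02, 1.27, -0.05], [0.09, 2.53, -0.05], [0.34, 3.78, 0.02], [0.71, 4.99, 0.14], [1.24, 6.23, 0.33], [1.86, 7.32, 0.57], [2.47, 8.17, 0.8], [3.22, 9.04, 1.1]]
[[2.6, -0.2, -5.9], [5.2, -0.4, -11.9], [7.8, -0.6, -17.8], [10.4, -0.8, -23.8], [13.3, -1.0, -30.2], [15.9, -1.2, -36.1], [18.1, -1.4, -41.2], [20.5, -1.6, -46.7]]
```

```bash
python3 -m creep '{"dp":[[-0.42,0.37,-0.19],[-1.19,1.16,-0.56],[-1.94,2.13,-0.92],[-2.58,3.18,-1.24],[-3.1,4.3,-1.51],[-3.51,5.48,-1.73],[-3.79,6.71,-1.89],[-3.94,7.97,-2.0]],"twist":[[1.2,-0.1,-2.7],[3.6,-0.3,-8.2],[6.2,-0.5,-14.2],[8.8,-0.7,-20.1],[11.5,-0.9,-26.1],[14.1,-1.1,-32],[16.7,-1.3,-38],[19.3,-1.5,-43.9]],"hand":[1,1,1,1,1,1,1,1]}'
python3 - <<'E'
from fit import *
at();print(pol(p[5]-np.radians(90),112,48).round(1))
E
```

```text
time: 7.35
eef_pos: [0.5744, -0.1145, 0.0905]
eef_rot: [0.02, 0.978, 0.036, 0.206]
wrist_force: [5.2, -2.0, -0.7]
gripper_width: 0.192
finger_force: 30.0
grasp fix mm [-110.8  -17.    47.5] psi -81.4 tool z [ 0.002  0.007 -1.   ] j [-0.26  0.33  2.06  0.24  0.35  1.03] F [ 5.2 -2.  -0.7] w 0.192 ff 29.994033705443144 t 7.35
[-110.6  -17.7   48. ]
```

```bash
python3 -m creep '{"dp":[[-0.02,1.27,-0.05],[0.09,2.53,-0.05],[0.34,3.78,0.02],[0.71,4.99,0.14],[1.24,6.23,0.33],[1.86,7.32,0.57],[2.47,8.17,0.8],[3.22,9.04,1.1]],"twist":[[2.6,-0.2,-5.9],[5.2,-0.4,-11.9],[7.8,-0.6,-17.8],[10.4,-0.8,-23.8],[13.3,-1,-30.2],[15.9,-1.2,-36.1],[18.1,-1.4,-41.2],[20.5,-1.6,-46.7]],"hand":[1,1,1,1,1,1,1,1]}'
python3 -m creep '{"dp":[[0,0,0],[0,0,0]],"twist":[[0,0,0],[0,0,0]],"hand":[1,1]}'
python3 - <<'E'
from fit import *
at();print(pol(-np.radians(42),112,48).round(1))
E
```

```text
time: 8.02
eef_pos: [0.6058, -0.0262, 0.1009]
eef_rot: [-0.069, 0.898, -0.387, 0.197]
wrist_force: [4.0, -8.0, -1.5]
gripper_width: 0.191
finger_force: 30.0
time: 8.18
eef_pos: [0.6076, -0.0244, 0.1017]
eef_rot: [-0.071, 0.898, -0.386, 0.199]
wrist_force: [5.1, -3.5, -1.7]
gripper_width: 0.188
finger_force: 30.0
grasp fix mm [-82.4  75.3  47.3] psi -132.1 tool z [ 0.01   0.007 -1.   ] j [-0.06  0.34  2.01 -0.    0.37  2.33] F [ 5.1 -3.5 -1.7] w 0.188 ff 29.999658739106962 t 8.1833
[-83.2  74.9  48. ]
```

```bash
python3 -m creep '{"dp":[[0,0,0],[0,0,0],[0,0,0],[-1.3,0.1,3],[-2.8,0.2,6.4],[-5,0,9],[-5,0,9],[-5,0,9]],"twist":[[0,0,0],[0,0,0],[0,0,0],[0,0,0],[0,0,0],[-3,0,7],[-6,0,14],[-9,0,21]],"hand":[4.5,4.5,4.5,4.5,4.5,4.5,4.5,4.5]}'
python3 - <<'E'
from fit import *
at()
c=snap('wrist','w5.png');pickle.dump(c,open('w5.pkl','wb'))
# predicted projections at theta=0
for n,q in [('idx',pol(0,.124,0)),('ptr',[-.124,0,0]),('nest',pol(0,.06,.01)),('c',pol(-np.radians(42),.112,.055)),('a',pol(np.radians(78),.112,.055)),('hub',[0,0,.009])]: print(n,proj(c,F(p,q)).round(0))
go([-.175,-.1406,.10],-35);go([-.175,-.1406,.037],-35)
E
```

```text
time: 8.85
eef_pos: [0.5547, -0.0237, 0.1925]
eef_rot: [-0.037, 0.954, -0.208, 0.211]
wrist_force: [0.3, -0.7, 0.1]
gripper_width: 0.494
finger_force: 0.0
grasp fix mm [-94.   72.  151.7] psi -110.3 tool z [ 0.016  0.015 -1.   ] j [-0.07  0.15  2.    0.02  0.56  1.91] F [ 0.3 -0.7  0.1] w 0.494 ff 0.0 t 8.85
idx [[372. 203.]]
ptr [[372. 203.]]
nest [[353. 135.]]
c [[275. 206.]]
a [[509.  29.]]
hub [[330.  62.]]
dp [ -6.94 -20.77  -7.88] tw [-31.3   2.6  68.2] tcp [ 0.4851 -0.2314  0.1126]
dp [ -4.41 -20.97 -13.64] tw [-31.3   2.6  68.2] tcp [ 0.5104 -0.2334  0.0549]
```

View pics/w5.png

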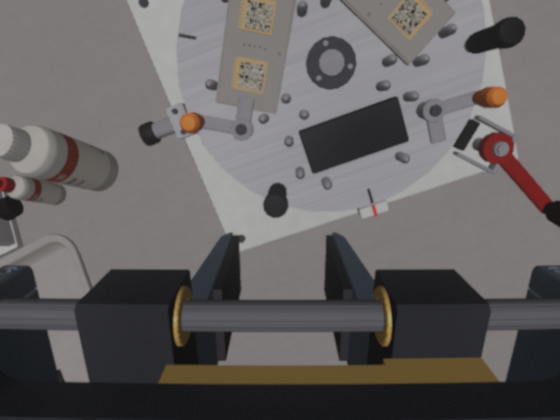

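Home: the index line's end (373,202) meets the pointer's red line (374,207). The empty pad is at (354,135) against a predicted (353,135). The hold-down knob is at (490,97), its pivot at (435,110), and the released lever points to the lower right.

```bash
python3 -m creep '{"dp":[[-2,-4,0],[-4,-8,0],[-6,-12,0],[-6.9,-16,0],[-6.9,-20.8,-2],[-6.9,-20.8,-7.9],[-6.9,-20.8,-7.9],[-6.9,-20.8,-7.9]],"twist":[[-31.3,2.6,68.2],[-31.3,2.6,68.2],[-31.3,2.6,68.2],[-31.3,2.6,68.2],[-31.3,2.6,68.2],[-31.3,2.6,68.2],[-31.3,2.6,68.2],[-31.3,2.6,68.2]],"hand":[4.5,4.5,4.5,4.5,4.5,4.5,4.5,4.5]}'
python3 -m creep '{"dp":[[0,0,0],[0,0,0],[0,0,0]],"twist":[[-9,0.7,19],[-9,0.7,19],[-9,0.7,19]],"hand":[4.5,4.5,4.5]}'
python3 - <<'E'
from fit import *
at()
go([-.175,-.1406,.10],-35);go([-.175,-.1406,.037],-35)
E
```

```text
time: 9.57
eef_pos: [0.4904, -0.2139, 0.1277]
eef_rot: [0.035, 0.972, 0.115, 0.203]
wrist_force: [0.2, 0.0, 0.1]
gripper_width: 0.493
finger_force: 0.0
time: 9.82
eef_pos: [0.4903, -0.2131, 0.1274]
eef_rot: [0.076, 0.935, 0.29, 0.19]
wrist_force: [0.5, -0.1, -0.3]
gripper_width: 0.495
finger_force: 0.0
grasp fix mm [-165.6 -121.9  112. ] psi -51.0 tool z [-0.003  0.    -1.   ] j [-0.54  0.22  2.1   0.39  0.48  0.11] F [ 0.5 -0.1 -0.3] w 0.495 ff 0.0 t 9.8167
dp [-0.53 -1.83 -1.48] tw [-6.4  0.3 14.7] tcp [ 0.4851 -0.2314  0.1126]
dp [ 2.01 -2.03 -7.24] tw [-6.4  0.3 14.7] tcp [ 0.5104 -0.2334  0.0549]
```

```bash
python3 -m creep '{"dp":[[-0.5,-1.8,-1.5],[-0.5,-1.8,-1.5],[-0.5,-1.8,-1.5],[0.8,-1.9,-4.3],[2,-2,-7.2],[2,-2,-7.2],[2,-2,-7.2],[2,-2,-7.2]],"twist":[[-6.4,0.3,14.7],[-6.4,0.3,14.7],[-6.4,0.3,14.7],[-6.4,0.3,14.7],[-6.4,0.3,14.7],[-6.4,0.3,14.7],[-6.4,0.3,14.7],[-6.4,0.3,14.7]],"hand":[4.5,4.5,4.5,4.5,4.5,4.5,1.5,1.5]}'
python3 - <<'E'
from fit import *
at();go([-.175,-.1406,.037],-35)
P=np.array([-.109,-.107]);k=lambda a:F(p,[*(P+.074*np.array([-np.sin(a),-np.cos(a)])),.037])
print([((k(a)-k(1.1))*100).round(2).tolist() for a in [1,.85,.7,.55,.4,.25,.1,0,-.03]])
E
```

```text
time: 10.48
eef_pos: [0.5109, -0.2328, 0.057]
eef_rot: [0.102, 0.885, 0.416, 0.181]
wrist_force: [0.1, 0.5, -0.1]
gripper_width: 0.372
finger_force: 0.0
grasp fix mm [-173.7 -139.9   38.7] psi -35.2 tool z [ 0.003  0.001 -1.   ] j [-0.55  0.37  2.13  0.62  0.33 -0.42] F [ 0.1  0.5 -0.1] w 0.372 ff 0.0 t 10.4833
dp [-0.05 -0.06 -0.21] tw [-0.1  0.2  0.1] tcp [ 0.5104 -0.2334  0.0549]
[[0.29, -0.67, 0.15], [0.83, -1.6, 0.42], [1.49, -2.43, 0.74], [2.26, -3.14, 1.1], [3.12, -3.71, 1.5], [4.05, -4.14, 1.92], [5.03, -4.41, 2.36], [5.7, -4.5, 2.66], [5.9, -4.52, 2.75]]
```

```bash
python3 -m creep '{"dp":[[0,0,0],[0,0,0],[0,0,0],[0.29,-0.67,0.15],[0.83,-1.6,0.42],[1.49,-2.43,0.74],[2.26,-3.14,1.1],[3.12,-3.71,1.5]],"twist":[[0,0,0],[0,0,0],[0,0,0],[0,0,0],[0,0,0],[0,0,0],[0,0,0],[0,0,0]],"hand":[1.5,1.5,1.5,1.5,1.5,1.5,1.5,1.5]}'
python3 -m creep '{"dp":[[0.93,-0.43,0.42],[1.91,-0.7,0.86],[2.58,-0.79,1.16],[2.85,-0.81,1.29],[2.95,-0.81,1.33],[2.95,-0.81,1.33],[2.95,-0.81,1.33]],"twist":[[0,0,0],[0,0,0],[0,0,0],[0,0,0],[0,0,0],[0,0,0],[0,0,0]],"hand":[1.5,1.5,1.5,1.5,1.5,1.5,1.5]}'
python3 - <<'E'
from fit import *
at()
E
```

```text
time: 11.15
eef_pos: [0.5382, -0.2682, 0.0701]
eef_rot: [0.099, 0.885, 0.418, 0.178]
wrist_force: [-10.3, 1.3, 0.4]
gripper_width: 0.218
finger_force: 30.0
time: 11.73
eef_pos: [0.5676, -0.2775, 0.0833]
eef_rot: [0.1, 0.885, 0.418, 0.178]
wrist_force: [-12.8, -2.5, 0.7]
gripper_width: 0.218
finger_force: 30.0
grasp fix mm [-108.2 -180.1   38.5] psi -35.0 tool z [-0.004  0.003 -1.   ] j [-0.57  0.42  1.93  0.44  0.46 -0.24] F [-12.8  -2.5   0.7] w 0.218 ff 30.0010528229177 t 11.7333
```

```bash
python3 -m creep '{"dp":[[0,0,0],[0,0,0],[0,0,0],[-1.3,0.1,3],[-2.8,0.2,6.4],[-6,3.5,8],[-7,7,10],[-7,10,12]],"twist":[[0,0,0],[0,0,0],[0,0,0],[0,0,0],[0,0,0],[0,0,0],[0,0,0],[0,0,0]],"hand":[4.5,4.5,4.5,4.5,4.5,7,7,7]}'
python3 - <<'E'
from fit import *
at()
L=lambda f:pickle.load(open(f,'rb'))
cs={'w1':L('w1.pkl'),'side':L('c0.pkl')['side']}
for n,c in cs.items():
    f=c['frame'].astype(int);h=cv2.cvtColor(c['frame'],cv2.COLOR_RGB2HSV)
    m=((f[:,:,0]-f[:,:,2]>12)&(f[:,:,0]-f[:,:,1]>12)&(f[:,:,0]<130)).astype(np.uint8)
    m=cv2.morphologyEx(m,cv2.MORPH_CLOSE,np.ones((9,9)));m=cv2.morphologyEx(m,cv2.MORPH_OPEN,np.ones((3,3)))
    cn,_=cv2.findContours(m,0,2)
    for k in sorted(cn,key=cv2.contourArea)[-3:]:
        r=cv2.minAreaRect(k);print(n,cv2.contourArea(k),np.round(r[0]),np.round(r[1]),round(r[2]))
        if cv2.contourArea(k)>400:
            ap=cv2.approxPolyDP(k,6,True)[:,0];q=np.array([onz(c,u,.007) for u in ap]);print(ap.tolist(),q[:,:2].round(3).tolist(),q.mean(0).round(4))
im=cs['w1']['frame'][:,:,::-1]
cv2.imwrite('pics/w1c.png',cv2.resize(im,(784,588),interpolation=cv2.INTER_CUBIC))
E
```

```text
time: 12.4
eef_pos: [0.4992, -0.1777, 0.2052]
eef_rot: [0.102, 0.886, 0.415, 0.18]
wrist_force: [-0.3, 0.5, 0.7]
gripper_width: 0.681
finger_force: 0.0
grasp fix mm [-128.6  -85.9  180.7] psi -35.3 tool z [ 0.001  0.    -1.   ] j [-0.45  0.11  2.    0.25  0.65  0.08] F [-0.3  0.5  0.7] w 0.681 ff 0.0 t 12.4
w1 477.0 [476. 318.] [19. 56.] 6
[[470, 289], [476, 329], [465, 340], [477, 345], [484, 310]] [[0.584, 0.531], [0.654, 0.552], [0.674, 0.538], [0.684, 0.559], [0.62, 0.559]] [0.6431 0.5477 0.007 ]
w1 1794.0 [335. 252.] [30. 63.] 85
[[365, 235], [304, 240], [305, 269], [366, 264]] [[0.498, 0.367], [0.506, 0.282], [0.551, 0.284], [0.543, 0.372]] [0.5244 0.3263 0.007 ]
w1 5255.5 [412. 371.] [ 24. 296.] 89
[[559, 356], [265, 367], [264, 382], [559, 375]] [[0.708, 0.7], [0.724, 0.225], [0.754, 0.223], [0.746, 0.71]] [0.7329 0.4643 0.007 ]
side 357.5 [360.  76.] [18. 35.] 90
side 530.0 [259. 326.] [19. 33.] 27
[[258, 311], [244, 337], [261, 342], [274, 315]] [[0.549, 0.288], [0.541, 0.371], [0.5, 0.367], [0.508, 0.283]] [0.5244 0.3274 0.007 ]
side 1780.0 [375.  20.] [55. 45.] 5
[[349, 10], [347, 40], [389, 43], [392, 15], [402, 13], [404, 0], [366, 0], [365, 11]] [[3.335, -10.115], [1.741, -4.519], [1.193, -4.548], [2.05, -9.205], [1.96, -10.006], [3.14, -17.398], [4.374, -16.063], [2.895, -10.049]] [ 2.58600e+00 -1.02377e+01  7.00000e-03]
```

View pics/w1c.png

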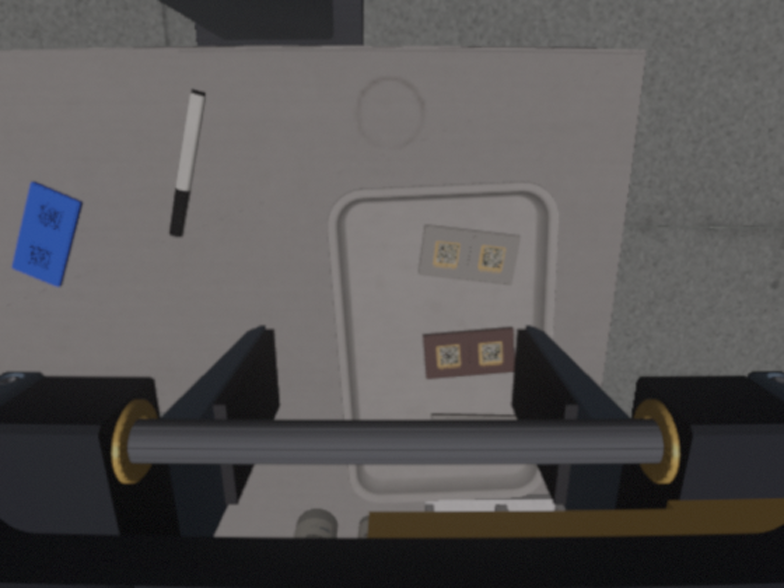

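Candidates: grey boards at (470,255) and (470,420), a blue look-alike at (47,233) outside the pan, and brown-red with two modules in the pan at (468,352). The last fits, as it is the only brown-red one and it lies in the steel pan. The enlarged view confirms it.

```bash
cat >> fit.py <<'E'
def rotV(deg):
    a=np.radians(deg);y=np.array([np.cos(a),np.sin(a),0]);z=np.array([0,0,-1.]);return np.c_[np.cross(y,z),y,z]
E
python3 - <<'E'
from fit import *
go([.5244,.3272,.12],0,True,rotV(5.3))
E
```

```text
dp [ 2.52 50.49 -8.22] tw [-7.6 23.3 44.4] tcp [0.5244 0.3272 0.123 ]
```

```bash
python3 -m creep '{"dp":[[2.5,50.5,2],[2.5,50.5,2],[2.5,50.5,2],[2.5,50.5,2],[2.5,50.5,2],[2.5,50.5,2],[2.5,50.5,2],[2.5,50.5,2]],"twist":[[-7.6,23.3,44.4],[-7.6,23.3,44.4],[-7.6,23.3,44.4],[-7.6,23.3,44.4],[-7.6,23.3,44.4],[-7.6,23.3,44.4],[-7.6,23.3,44.4],[-7.6,23.3,44.4]],"hand":[6.8,6.8,6.8,6.8,6.8,6.8,6.8,6.8]}'
python3 - <<'E'
from fit import *
go([.5244,.3272,.12],0,True,rotV(5.3))
E
```

```text
time: 13.07
eef_pos: [0.5204, 0.1575, 0.2188]
eef_rot: [0.0, 0.671, 0.742, 0.001]
wrist_force: [1.4, -1.5, 0.3]
gripper_width: 0.747
finger_force: 0.0
dp [ 0.4  16.97 -9.58] tw [-0.1  0.1 -0.4] tcp [0.5244 0.3272 0.123 ]
```

```bash
python3 -m creep '{"dp":[[0.4,15.8,-3],[0.4,15.8,-6],[0.4,15.8,-9.6],[0.4,15.8,-9.6],[0.4,15.8,-9.6],[0.4,15.8,-9.6],[0.4,15.8,-9.6]],"twist":[[0,0,0],[0,0,0],[0,0,0],[0,0,0],[0,0,0],[0,0,0],[0,0,0]],"hand":[6.8,6.8,6.8,6.8,6.8,6.8,6.8]}'
python3 - <<'E'
from fit import *
go([.5244,.3272,.0055],0,True,rotV(5.3))
c=snap('wrist','w6.png');pickle.dump(c,open('w6.pkl','wb'))
for z in (.007,):
  a=np.radians(5.3);u=np.array([np.cos(a),np.sin(a)]);v=np.array([-u[1],u[0]])
  for s in ((1,1),(1,-1),(-1,-1),(-1,1)): print(proj(c,[*(np.array([.5244,.3272])+s[0]*.0245*u+s[1]*.046*v),z]).round(0))
E
```

```text
time: 13.65
eef_pos: [0.5221, 0.3131, 0.1215]
eef_rot: [-0.0, 0.672, 0.741, 0.0]
wrist_force: [-0.8, 0.1, 0.6]
gripper_width: 0.742
finger_force: 0.0
dp [  0.23   1.41 -11.3 ] tw [-0.  -0.  -0.3] tcp [0.5244 0.3272 0.0085]
[[321. 134.]]
[[317. 249.]]
[[257. 249.]]
[[255. 133.]]
```

View pics/w6.png

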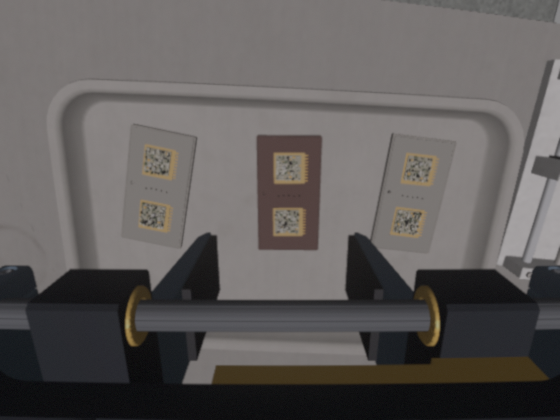

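The brown-red board's corners are at (257,136), (321,135), (319,250) and (258,250), within 1–2 px of prediction. The grey boards left and right leave room for the fingers.

```bash
python3 -m creep '{"dp":[[0.2,1.3,-3],[0.2,1.3,-6],[0.2,1.3,-8.5],[0.2,1.3,-8.5],[0.2,1.3,-8.5]],"twist":[[0,0,0],[0,0,0],[0,0,0],[0,0,0],[0,0,0]],"hand":[6.6,6.6,6.6,6.6,6.6]}'
python3 - <<'E'
from fit import *
go([.5244,.3268,.022],0,True,rotV(5.3));at()
E
```

```text
time: 14.12
eef_pos: [0.5248, 0.3243, 0.0378]
eef_rot: [-0.0, 0.673, 0.74, 0.001]
wrist_force: [-0.1, -0.1, 0.4]
gripper_width: 0.724
finger_force: 0.0
dp [-0.04  0.25 -1.28] tw [-0.1  0.  -0.1] tcp [0.5244 0.3268 0.025 ]
grasp fix mm [-209.9  416.5   33.3] psi 10.8 tool z [-0.403  0.001 -0.915] j [0.53 0.56 1.71 0.   0.86 0.44] F [-0.1 -0.1  0.4] w 0.724 ff 0.0 t 14.1167
```

```bash
python3 -m creep '{"dp":[[0,0.2,-0.7],[0,0.2,-1.2],[0,0.2,-1.2],[0,0.2,-1.2]],"twist":[[0,0,0],[0,0,0],[0,0,0],[0,0,0]],"hand":[6.6,6.6,6.6,6.6]}'
python3 - <<'E'
from fit import *
go([.5244,.3268,.022],0,True,rotV(5.3))
E
```

```text
time: 14.45
eef_pos: [0.5246, 0.3274, 0.0257]
eef_rot: [-0.0, 0.672, 0.74, 0.001]
wrist_force: [-0.3, 0.7, 0.6]
gripper_width: 0.724
finger_force: 0.0
dp [-0.02 -0.06 -0.07] tw [-0.1  0.1 -0.2] tcp [0.5244 0.3268 0.025 ]
```

```bash
python3 -m creep '{"dp":[[0,0,-0.08],[0,0,-0.08],[0,0,-0.08],[0,0,-0.08],[0,0,-0.08]],"twist":[[0,0,0],[0,0,0],[0,0,0],[0,0,0],[0,0,0]],"hand":[6.6,4,4,4,4]}'
python3 -m creep '{"dp":[[0,0,0],[0,0,0],[0,0,1],[0,0,4],[0,0,8],[0,0,12],[0,0,12],[0,0,12]],"twist":[[0,0,0],[0,0,0],[0,0,0],[0,0,0],[0,0,0],[0,0,0],[0,0,0],[0,0,0]],"hand":[4,4,4,4,4,4,4,4]}'
python3 - <<'E'
from fit import *
snap('wrist','w7.png');print(telemetry.get_obs()['joint_pos'])
E
```

```text
time: 14.87
eef_pos: [0.5244, 0.3274, 0.0243]
eef_rot: [-0.0, 0.672, 0.74, 0.001]
wrist_force: [-0.1, 0.2, 0.7]
gripper_width: 0.532
finger_force: 30.0
time: 15.53
eef_pos: [0.5255, 0.3281, 0.1475]
eef_rot: [0.0, 0.672, 0.74, 0.004]
wrist_force: [-0.7, -0.9, -2.7]
gripper_width: 0.53
finger_force: 30.0
[5.38942648e-01 4.51880486e-01 1.59624572e+00 1.43026893e-03
 1.09154213e+00 4.42478128e-01]
```

View pics/w7.png

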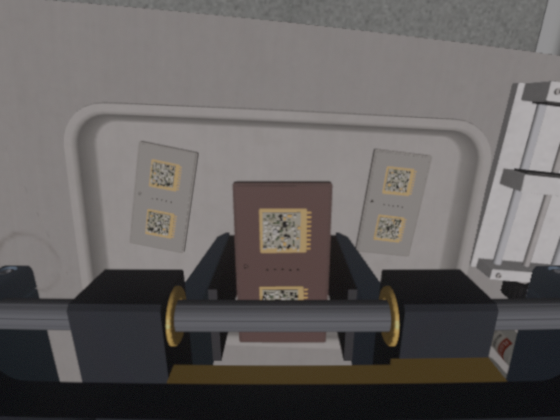

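The board is held square between the pads, its far end edge at about row 183 (columns 235–331). The grey boards have not moved.

Run:
```python
from fit import *
c=snap('wrist');o=telemetry.get_obs();f=c['frame'].astype(int)
m=((f[:,:,0]-f[:,:,2]>12)&(f[:,:,0]<130))
w,x,y,z=o['eef_rot'];R0=Ro.from_quat([x,y,z,w]).as_matrix();tz=o['eef_pos'][2]
top=[]
for u in range(242,326,6):
    v=np.where(m[150:230,u])[0][0]+150;q=onz(c,(u,v),tz-.017);top.append(R0.T@(q-o['eef_pos']))
    if u in(242,284,320):print(u,v)
top=np.array(top);print((top*1000).round(1)[::3]);print('med x end',np.median(top[:,0])*1000,'slope deg',np.degrees(np.polyfit(top[:,1],top[:,0],1)[0]))
sl=[]
for v in range(195,235,5):
    r=np.where(m[v,200:360])[0]+200;a=R0.T@(onz(c,(r[0],v),tz-.017)-o['eef_pos']);b=R0.T@(onz(c,(r[-1],v),tz-.017)-o['eef_pos']);sl.append([a[0],a[1],b[1]])
print((np.array(sl)*1000).round(1))
```

```text
242 183
284 183
320 183
[[ 44.6 -19.1  17.1]
 [ 44.6 -10.4  17. ]
 [ 44.6  -1.6  17. ]
 [ 44.5   7.1  17. ]
 [ 44.5  15.9  17. ]]
med x end 44.55384172169152 slope deg -0.03943262064725249
[[ 38.5 -23.8  24.4]
 [ 36.  -23.9  24.5]
 [ 33.4 -23.5  24.6]
 [ 30.8 -23.6  24.2]
 [ 28.2 -23.7  24.3]
 [ 25.6 -23.8  24.4]
 [ 22.9 -23.9  24.5]
 [ 20.2 -23.5  24.1]]
```

Run:
```python
from fit import *
c=pickle.load(open('w5.pkl','rb'))
g=cv2.cvtColor(c['frame'],cv2.COLOR_RGB2GRAY)
m=(g<55).astype(np.uint8);n,l,s,ce=cv2.connectedComponentsWithStats(m)
k=l[140,330];mm=(l==k).astype(np.uint8);print(s[k],ce[k])
cn=max(cv2.findContours(mm,0,2)[0],key=cv2.contourArea)
r=cv2.minAreaRect(cn);b=cv2.boxPoints(r);ap=cv2.approxPolyDP(cn,8,True)[:,0];print(ap.tolist())
q=np.array([[-.06+sx*.019,sy*.042,.01] for sx,sy in((1,1),(1,-1),(-1,-1),(-1,1))])
print(proj(c,F(p,q)).round(1).tolist())
R=Rf(p[3],p[4]);o_n=R[:,2]
for u in [ce[k],*ap]:
    o,v=ray(c,u);P0=F(p,[0,0,.01]);d=o+v*((P0-o)@o_n)/(v@o_n);print(u,((R.T@(d-p[:3]))*1000).round(1))
print(((R.T@(onz(c,(0,0),0)))*0).round())
```

```text
[ 300   98  108   74 4505] [354.11032186 134.70566038]
[[396, 98], [300, 131], [313, 171], [406, 140]]
[[297.0, 131.1], [396.3, 94.3], [408.6, 139.6], [312.1, 174.0]]
[354.11032186 134.70566038] [-59.9  -1.   10. ]
[396  98] [-43.7 -41.   10. ]
[300 131] [-41.8  39.7  10. ]
[313 171] [-76.8  40.5  10. ]
[406 140] [-78.6 -39.9  10. ]
[ 0.  0. -0.]
```

```bash
python3 - <<'E'
from fit import *
go([-.06,-.09,.15],0)
E
python3 -m creep '{"dp":[[0,-4,4],[-0.5,-8,8],[-1,-52,10],[-1,-52,10],[-1,-52,10],[-1,-52,10],[-1,-52,10],[-1,-52,10]],"twist":[[0,0,0],[0,0,0],[0,0,0],[0,0,0],[0,-7,-3],[0,-14,-6],[0,-20,-9],[0,-20,-9]],"hand":[4,4,4,4,4,4,4,4]}'
python3 - <<'E'
from fit import *
go([-.06,-.09,.15],0)
E
```

```text
dp [  5.04 -51.45   6.12] tw [  0.2 -23.9  -9.8] tcp [ 0.5739 -0.1876  0.2047]
time: 16.3
eef_pos: [0.5105, 0.0181, 0.2207]
eef_rot: [0.126, 0.718, 0.675, 0.114]
wrist_force: [-0.9, -0.4, -1.1]
gripper_width: 0.532
finger_force: 30.0
dp [  6.34 -20.58  -1.59] tw [ 0.  -4.3 -0.8] tcp [ 0.5739 -0.1876  0.2047]
```

```bash
python3 -m creep '{"dp":[[2,-4,0],[4,-8,0],[6.3,-12,-1.5],[6.3,-16,-1.5],[6.3,-19,-1.5],[6.3,-19,-1.5],[6.3,-19,-1.5],[6.3,-19,-1.5]],"twist":[[0,-4,-0.8],[0,-4,-0.8],[0,-4,-0.8],[0,-4,-0.8],[0,-4,-0.8],[0,-4,-0.8],[0,-4,-0.8],[0,-4,-0.8]],"hand":[4,4,4,4,4,4,4,4]}'
cat > padm.py <<'E'
from fit import *
def pad(c,thr=55):
    "black pad corners by fitted edge lines; returns 4 px corners ordered as q"
    q=np.array([[-.06+sx*.019,sy*.042,.01] for sx,sy in((1,1),(1,-1),(-1,-1),(-1,1))])
    pr=proj(c,F(p,q));g=cv2.GaussianBlur(cv2.cvtColor(c['frame'],cv2.COLOR_RGB2GRAY).astype(np.float32),(3,3),0)
    lines=[]
    for i in range(4):
        a,b=pr[i],pr[(i+1)%4];d=(b-a)/np.linalg.norm(b-a);nrm=np.array([d[1],-d[0]])
        if nrm@(pr.mean(0)-a)>0:nrm=-nrm   # outward
        pts=[]
        for t in np.linspace(.2,.8,25):
            s=a+t*(b-a);k=np.arange(-7,7.1,.25);xy=s+k[:,None]*nrm
            v=cv2.remap(g,xy[:,0].astype(np.float32)[None],xy[:,1].astype(np.float32)[None],1)[0]
            dv=np.gradient(v);j=np.argmax(dv)
            if dv[j]>3: pts.append(s+k[j]*nrm)
        pts=np.array(pts);vx=cv2.fitLine(pts.astype(np.float32),cv2.DIST_HUBER,0,.01,.01).ravel();lines.append(vx)
        if len(pts)<15:print('few',i,len(pts))
    co=[]
    for i in range(4):
        l1,l2=lines[i-1],lines[i];A=np.c_[l1[:2],-l2[:2]];t=np.linalg.solve(A,l2[2:]-l1[2:]);co.append(l1[2:]+t[0]*l1[:2])
    return q,pr,np.array(co)
E
python3 - <<'E'
from padm import *
at()
c=snap('wrist','w8.png');pickle.dump(c,open('w8.pkl','wb'))
for f in('w5.pkl','w8.pkl'):
    c=pickle.load(open(f,'rb'));q,pr,co=pad(c);print(pr.round(1).tolist());print(co.round(1).tolist())
    R=Rf(p[3],p[4]);n=R[:,2]
    for u in co:
        o,v=ray(c,u);P0=F(p,[0,0,.01]);d=o+v*((P0-o)@n)/(v@n);print(((R.T@(d-p[:3]))*1000).round(1))
E
```

```text
time: 16.97
eef_pos: [0.5793, -0.17, 0.2081]
eef_rot: [0.15, 0.719, 0.664, 0.14]
wrist_force: [-0.5, 0.4, -0.4]
gripper_width: 0.534
finger_force: 30.0
grasp fix mm [-55.  -72.  151.5] psi -0.0 tool z [-0.001  0.002 -1.   ] j [-0.36  0.22  1.86  0.19  0.68 -0.41] F [-0.5  0.4 -0.4] w 0.534 ff 29.99994993209839 t 16.9667
[[297.0, 131.1], [396.3, 94.3], [408.6, 139.6], [312.1, 174.0]]
[[297.79998779296875, 130.5], [397.1000061035156, 95.0], [408.5, 140.39999389648438], [312.1000061035156, 173.60000610351562]]
[-40.8  41.3  10. ]
[-41.8 -42.5  10. ]
[-79.6 -41.8  10. ]
[-78.7  41.9  10. ]
[[300.7, 59.5], [299.4, 166.4], [254.2, 166.5], [251.8, 59.6]]
[[300.5, 59.79999923706055], [297.8999938964844, 166.39999389648438], [252.89999389648438, 166.5], [252.39999389648438, 59.400001525878906]]
[-41.1  41.7  10. ]
[-42.3 -42.   10. ]
[-80.1 -42.   10. ]
[-78.5  42.1  10. ]
```

Run:
```python
from padm import *
C=[pickle.load(open(f,'rb')) for f in('w5.pkl','w8.pkl')]
a,b=[pad(c)[2] for c in C];R=Rf(p[3],p[4]);Q=[]
for i in range(4):
    d,e=tri([(C[0],a[i]),(C[1],b[i])]);Q.append(R.T@(d-p[:3])*1000);print(Q[-1].round(1),np.round(e,4))
print(np.mean(Q,0).round(2))
# target: grasp point; board centre = grasp -1.2mm tool x ; tips 19mm ahead of grasp at board underside
a=np.radians(-.8);ytool=np.array([np.cos(a),np.sin(a),0]);xt=np.cross(ytool,[0,0,-1.]);print(xt)
n=np.array([-.0604,-.0002,.010]);g=n+.0012*xt+[0,0,.019]
for h in (.05,.028,.012,.004,.001,0): go(g+[0,0,h],-.8)
```

```text
[-40.9  41.5  10.4] [0.0003 0.0003]
[-42.  -42.3   9.6] [0.0004 0.0004]
[-80.3 -42.6   6.9] [0.0001 0.0001]
[-78.4  42.   11.4] [0. 0.]
[-60.41  -0.38   9.58]
[0.01396218 0.99990252 0.        ]
dp [ 2.96  7.02 -6.9 ] tw [ 0.2 -0.  -0.8] tcp [ 0.6092 -0.0991  0.1396]
dp [ 3.85  6.95 -8.92] tw [ 0.2 -0.  -0.8] tcp [ 0.618  -0.0998  0.1195]
dp [  4.49   6.9  -10.38] tw [ 0.2 -0.  -0.8] tcp [ 0.6244 -0.1003  0.1048]
dp [  4.81   6.88 -11.11] tw [ 0.2 -0.  -0.8] tcp [ 0.6276 -0.1006  0.0975]
dp [  4.93   6.87 -11.39] tw [ 0.2 -0.  -0.8] tcp [ 0.6288 -0.1007  0.0947]
dp [  4.97   6.86 -11.48] tw [ 0.2 -0.  -0.8] tcp [ 0.6293 -0.1007  0.0938]
```

```bash
python3 -m creep '{"dp":[[1,2.5,-2],[2,5,-4],[2.9,6.9,-5],[2.9,6.9,-6.9],[2.9,6.9,-6.9],[2.9,6.9,-6.9],[2.9,6.9,-6.9]],"twist":[[0.2,0,-0.8],[0.2,0,-0.8],[0.2,0,-0.8],[0.2,0,-0.8],[0.2,0,-0.8],[0.2,0,-0.8],[0.2,0,-0.8]],"hand":[4,4,4,4,4,4,4]}'
cat > tgt.py <<'E'
from padm import *
a=np.radians(-.8);xt=np.cross([np.cos(a),np.sin(a),0],[0,0,-1.])
g=np.array([-.0604,-.0002,.010])+.0012*xt+[0,0,.019]
E
python3 - <<'E'
from tgt import *
at()
for h in (.028,.013,.0): go(g+[0,0,h],-.8)
print((g*1000).round(1))
E
```

```text
time: 17.6
eef_pos: [0.6097, -0.1008, 0.142]
eef_rot: [0.152, 0.722, 0.659, 0.142]
wrist_force: [-0.7, -0.8, -0.2]
gripper_width: 0.53
finger_force: 30.0
grasp fix mm [-58.7  -0.7  80.9] psi -0.7 tool z [ 0.004 -0.001 -1.   ] j [-0.21  0.3   1.93  0.11  0.49 -0.2 ] F [-0.7 -0.8 -0.2] w 0.53 ff 29.99971032142639 t 17.6
dp [ 0.83  0.1  -2.25] tw [ 0.1  0.2 -0. ] tcp [ 0.618  -0.0998  0.1195]
dp [ 1.43  0.06 -3.63] tw [ 0.1  0.2 -0. ] tcp [ 0.624  -0.1003  0.1057]
dp [ 1.95  0.02 -4.82] tw [ 0.1  0.2 -0. ] tcp [ 0.6293 -0.1007  0.0938]
[-60.4   1.   29. ]
```

```bash
python3 -m creep '{"dp":[[0.8,0.1,-2.2],[1.4,0.08,-3.6],[1.4,0.08,-3.6],[1.4,0.08,-3.6],[1.4,0.08,-3.6]],"twist":[[0.1,0.2,0],[0.1,0.2,0],[0.1,0.2,0],[0.1,0.2,0],[0.1,0.2,0]],"hand":[4,4,4,4,4]}'
python3 - <<'E'
from tgt import *
at()
for h in (.013,.006,.0,-.001): go(g+[0,0,h],-.8)
E
```

```text
time: 18.02
eef_pos: [0.624, -0.1011, 0.1067]
eef_rot: [0.151, 0.723, 0.659, 0.141]
wrist_force: [-0.2, -0.5, -0.5]
gripper_width: 0.533
finger_force: 30.0
grasp fix mm [-59.9   0.1  42.9] psi -0.8 tool z [ 0.002 -0.001 -1.   ] j [-0.2   0.37  1.94  0.12  0.42 -0.21] F [-0.2 -0.5 -0.5] w 0.533 ff 29.999805986881256 t 18.0167
dp [ 0.    0.09 -0.1 ] tw [0.  0.1 0.1] tcp [ 0.624  -0.1003  0.1057]
dp [ 0.28  0.06 -0.74] tw [0.  0.1 0.1] tcp [ 0.6268 -0.1005  0.0993]
dp [ 0.53  0.05 -1.29] tw [0.  0.1 0.1] tcp [ 0.6293 -0.1007  0.0938]
dp [ 0.57  0.04 -1.38] tw [0.  0.1 0.1] tcp [ 0.6297 -0.1007  0.0929]
```

```bash
python3 -m creep '{"dp":[[0,0.08,-0.1],[0.1,0.08,-0.4],[0.2,0.07,-0.65],[0.28,0.06,-0.8],[0.28,0.06,-0.8],[0.28,0.06,-0.8]],"twist":[[0,0.1,0.1],[0,0.1,0.1],[0,0.1,0.1],[0,0.1,0.1],[0,0.1,0.1],[0,0.1,0.1]],"hand":[4,4,4,4,4,4]}'
python3 - <<'E'
from tgt import *
at()
for h in (.0,-.001): go(g+[0,0,h],-.8)
E
```

```text
time: 18.52
eef_pos: [0.6266, -0.1002, 0.0972]
eef_rot: [0.15, 0.723, 0.66, 0.14]
wrist_force: [1.8, -0.3, -0.5]
gripper_width: 0.533
finger_force: 30.0
grasp fix mm [-61.5   1.3  33.2] psi -0.7 tool z [-0.002  0.    -1.   ] j [-0.2   0.39  1.94  0.12  0.41 -0.21] F [ 1.8 -0.3 -0.5] w 0.533 ff 29.999883770942688 t 18.5167
dp [ 0.26 -0.05 -0.34] tw [ 0.  -0.1 -0.1] tcp [ 0.6293 -0.1007  0.0938]
dp [ 0.31 -0.05 -0.43] tw [ 0.  -0.1 -0.1] tcp [ 0.6297 -0.1007  0.0929]
```

```bash
python3 -m creep '{"dp":[[0.12,-0.02,-0.15],[0.22,-0.03,-0.3],[0.28,-0.04,-0.4],[0.28,-0.04,-0.4],[0.28,-0.04,-0.4]],"twist":[[0,0,0],[0,0,0],[0,0,0],[0,0,0],[0,0,0]],"hand":[4,4,4,4,4]}'
python3 - <<'E'
from tgt import *
at();go(g,-.8)
E
```

```text
time: 18.93
eef_pos: [0.6274, -0.1003, 0.0959]
eef_rot: [0.149, 0.723, 0.66, 0.14]
wrist_force: [-17.7, 1.7, 23.8]
gripper_width: 0.532
finger_force: 30.0
grasp fix mm [-61.3   1.3  31.6] psi -0.7 tool z [-0.003  0.001 -1.   ] j [-0.2   0.39  1.94  0.13  0.41 -0.22] F [-17.7   1.7  23.8] w 0.532 ff 30.005578100681305 t 18.9333
dp [ 0.18 -0.04 -0.2 ] tw [-0.  -0.2 -0.1] tcp [ 0.6293 -0.1007  0.0938]
```

Run:
```python
from tgt import *
c=snap('wrist','w9.png');f=c['frame'].astype(int)
m=((f[:,:,0]-f[:,:,2]>12)&(f[:,:,0]<130))
for u in range(240,330,14):
    v=np.where(m[150:230,u])[0];print(u,v[0]+150 if len(v) else None,end=' ')
for v in (195,205,215): r=np.where(m[v,200:360])[0]+200;print(v,r[0],r[-1])
c=snap('side','s9.png')
im=cv2.imread('pics/w9.png')[60:300,180:380];s=cv2.imread('pics/s9.png')
u=proj(c,F(p,[-.06,0,.01]))[0].astype(int);print(u)
s=s[u[1]-45:u[1]+45,u[0]-50:u[0]+50]
a=cv2.resize(im,(480,576),interpolation=cv2.INTER_CUBIC);b=cv2.resize(s,(320,288),interpolation=cv2.INTER_CUBIC)
o=np.zeros((576,800,3),np.uint8);o[:,:480]=a;o[:288,480:]=b;cv2.imwrite('pics/m9.png',o)
```

```text
240 183 254 184 268 183 282 183 296 183 310 183 324 183 195 233 330
205 234 330
215 235 329
[289 205]
```

```bash
python3 -m creep '{"dp":[[-0.16,0,0.37],[-0.16,0,0.37],[-0.16,0.3,0.37],[-0.16,0.3,0.37]],"twist":[[0,0,0],[0,0,0],[0,0,0],[0,0,0]],"hand":[4,4,4,4]}'
python3 -c "
from tgt import *
at()"
python3 -m creep '{"dp":[[0,-0.3,0],[0,-0.6,0],[0,-0.6,0]],"twist":[[0,0,0],[0,0,0],[0,0,0]],"hand":[4,4,4]}'
python3 -c "
from tgt import *
at()"
```

```text
time: 19.37
eef_pos: [0.6279, -0.0983, 0.0968]
eef_rot: [0.15, 0.723, 0.66, 0.14]
wrist_force: [-1.6, -5.5, 1.9]
gripper_width: 0.533
finger_force: 30.0
grasp fix mm [-60.6   3.3  32.4] psi -0.7 tool z [-0.001 -0.001 -1.   ] j [-0.2   0.39  1.94  0.12  0.41 -0.2 ] F [-1.6 -5.5  1.9] w 0.533 ff 30.00053733587265 t 19.3667
time: 19.62
eef_pos: [0.6274, -0.1022, 0.0962]
eef_rot: [0.148, 0.723, 0.66, 0.14]
wrist_force: [0.8, 7.0, 0.1]
gripper_width: 0.535
finger_force: 30.0
grasp fix mm [-61.1  -0.7  31.9] psi -0.8 tool z [-0.004  0.002 -1.   ] j [-0.21  0.39  1.94  0.13  0.41 -0.23] F [0.8 7.  0.1] w 0.535 ff 30.001676380634308 t 19.6167
```

Pushing both ways along the nest, unloaded, met a lateral stop of 5–7 N. So the board is between its pins, resting on the pad. I'll centre it, seat it and release.

```bash
python3 -m creep '{"dp":[[0,0.3,0],[0.1,0.3,-0.2],[0.1,0.3,-0.2],[0.1,0.3,-0.15],[0.1,0.3,-0.15],[0.1,0.3,-0.15],[0.1,0.3,-0.15]],"twist":[[0,0,0],[0,0,0],[0,0,0],[0,0,0],[0,0,0],[0,0,0],[0,0,0]],"hand":[4,4,4,5.6,5.6,5.6,5.6]}'
python3 -m creep '{"dp":[[-0.3,0,0.7],[-1.3,0,3],[-2.6,0.2,6],[-4,0.3,9],[-4,0.3,9],[-4,0.3,9]],"twist":[[0,0,0],[0,0,0],[0,0,0],[0,0,0],[0,0,0],[0,0,0]],"hand":[5.6,5.6,5.6,5.6,5.6,5.6]}'
python3 - <<'E'
from tgt import *
at()
E
```

```text
time: 20.2
eef_pos: [0.6286, -0.1006, 0.0949]
eef_rot: [0.149, 0.723, 0.66, 0.14]
wrist_force: [-0.8, 0.6, -0.2]
gripper_width: 0.612
finger_force: 0.0
time: 20.7
eef_pos: [0.589, -0.0978, 0.1879]
eef_rot: [0.151, 0.723, 0.66, 0.141]
wrist_force: [-0.4, -0.2, 0.4]
gripper_width: 0.615
finger_force: 0.0
grasp fix mm [-59.4   0.8 131.3] psi -0.7 tool z [ 0.002 -0.    -1.   ] j [-0.21  0.22  1.91  0.1   0.6  -0.19] F [-0.4 -0.2  0.4] w 0.615 ff 0.0 t 20.7
```

```bash
python3 - <<'E'
from tgt import *
R=Rf(p[3],p[4]);n=R[:,2]
def kn(c):
    h=cv2.cvtColor(c['frame'],cv2.COLOR_RGB2HSV);m=((h[:,:,0]>4)&(h[:,:,0]<16)&(h[:,:,1]>190)&(h[:,:,2]>120)).astype(np.uint8)
    k,l,s,ce=cv2.connectedComponentsWithStats(m)
    for i in range(1,k):
        if s[i][4]>40:
            o,v=ray(c,ce[i]);out=[]
            for z in(.04,.051): P0=F(p,[0,0,z]);d=o+v*((P0-o)@n)/(v@n);out.append(((R.T@(d-p[:3]))*1000).round(1).tolist())
            print(s[i],ce[i].round(0),out)
kn(pickle.load(open('w5.pkl','rb')));kn(pickle.load(open('w8.pkl','rb')))
c=snap('wrist','w10.png');pickle.dump(c,open('w10.pkl','wb'));kn(c)
E
python3 - <<'E'
from tgt import *
R=Rf(p[3],p[4]);n=R[:,2]
C=[pickle.load(open(f,'rb')) for f in('w5.pkl','w10.pkl')]
print(C[0]['frame'][97,490])
for c in C:
    f=c['frame'].astype(int);m=((f[:,:,0]>130)&(f[:,:,0]-f[:,:,2]>80)&(f[:,:,1]<.65*f[:,:,0])).astype(np.uint8)
    k,l,s,ce=cv2.connectedComponentsWithStats(m)
    for i in range(1,k):
        if s[i][4]>30:
            o,v=ray(c,ce[i]);out=[]
            for z in(.04,.051): P0=F(p,[0,0,z]);d=o+v*((P0-o)@n)/(v@n);out.append(((R.T@(d-p[:3]))*1000).round(1).tolist())
            print(s[i],ce[i].round(0),out)
for n_,q in [('knob0',[-.06,-.096,.051]),('pivot',[-.06,-.062,.02])]: print(n_,[proj(c,F(p,q)).round(0) for c in C])
E
```

```text
[144  81  44]
[487  87  20  18 259] [497.  95.] [[-64.1, -101.5, 40.0], [-62.3, -95.5, 51.0]]
[181 113  18  18 174] [189. 122.] [[-5.0, 114.0, 40.0], [-5.6, 111.0, 51.0]]
[360  41  18  22 131] [368.  52.] [[-3.0, 113.3, 40.0], [-5.5, 111.9, 51.0]]
[493 279  10  14  85] [498. 285.] [[109.5, -56.2, 40.0], [101.8, -49.9, 51.0]]
[272 333  16  15 173] [280. 340.] [[-62.7, -103.7, 40.0], [-62.5, -95.2, 51.0]]
knob0 [array([[497.,  92.]]), array([[283., 341.]])]
pivot [array([[431., 109.]]), array([[283., 282.]])]
```

Run:
```python
from tgt import *
go([-.0624,-.0954,.11],-45);go([-.0624,-.0954,.047],-45)
P=np.array([-.0612,-.0622]);k=lambda a:F(p,[*(P+.034*np.array([-np.sin(a),-np.cos(a)])),.047])
print([((k(a)-k(.05))*100).round(2).tolist() for a in [.2,.4,.6,.8,1.,1.2,1.4,1.57,1.65]])
```

```text
dp [-0.11 -9.65 -1.88] tw [ 17.8  -1.4 -40.5] tcp [ 0.5873 -0.1941  0.1671]
dp [ 2.42 -9.85 -7.65] tw [ 17.8  -1.4 -40.5] tcp [ 0.6126 -0.1961  0.1095]
[[-0.46, 0.1, -0.2], [-1.03, 0.35, -0.47], [-1.55, 0.71, -0.71], [-1.99, 1.19, -0.91], [-2.33, 1.75, -1.08], [-2.57, 2.37, -1.21], [-2.68, 3.04, -1.28], [-2.68, 3.61, -1.3], [-2.65, 3.88, -1.3]]
```

```bash
python3 -m creep '{"dp":[[0,-4,0],[0,-8,0],[-0.1,-9.65,-1.9],[-0.1,-9.65,-1.9],[-0.1,-9.65,-1.9],[-0.1,-9.65,-1.9],[-0.1,-9.65,-1.9],[-0.1,-9.65,-1.9]],"twist":[[17.8,-1.4,-40.5],[17.8,-1.4,-40.5],[17.8,-1.4,-40.5],[17.8,-1.4,-40.5],[17.8,-1.4,-40.5],[17.8,-1.4,-40.5],[17.8,-1.4,-40.5],[17.8,-1.4,-40.5]],"hand":[3.5,3.5,3.5,3.5,3.5,3.5,3.5,3.5]}'
python3 - <<'E'
from tgt import *
at();go([-.0624,-.0954,.047],-45)
E
```

```text
time: 21.42
eef_pos: [0.5871, -0.1939, 0.1646]
eef_rot: [0.084, 0.918, 0.34, 0.186]
wrist_force: [-0.1, 1.0, 0.2]
gripper_width: 0.385
finger_force: 0.0
grasp fix mm [-63.7 -95.2 107.8] psi -44.9 tool z [-0.004  0.003 -1.   ] j [-0.4   0.29  1.88  0.23  0.59  0.29] F [-0.1  1.   0.2] w 0.385 ff 0.0 t 21.4167
dp [ 2.56 -0.22 -5.51] tw [-0.1 -0.2 -0.2] tcp [ 0.6126 -0.1961  0.1095]
```

```bash
python3 -m creep '{"dp":[[1.3,-0.1,-2.8],[2.5,-0.2,-5.4],[2.5,-0.2,-5.4],[2.5,-0.2,-5.4],[2.5,-0.2,-5.4],[2.5,-0.2,-5.4],[2.5,-0.2,-5.4]],"twist":[[0,0,0],[0,0,0],[0,0,0],[0,0,0],[0,0,0],[0,0,0],[0,0,0]],"hand":[3.5,3.5,3.5,0.8,0.8,0.8,0.8]}'
python3 - <<'E'
from tgt import *
at()
E
```

```text
time: 22.0
eef_pos: [0.6128, -0.196, 0.114]
eef_rot: [0.086, 0.918, 0.339, 0.188]
wrist_force: [0.3, 2.4, -0.1]
gripper_width: 0.148
finger_force: 30.0
grasp fix mm [-60.5 -95.3  51. ] psi -45.0 tool z [ 0.001  0.002 -1.   ] j [-0.39  0.38  1.9   0.27  0.48  0.26] F [ 0.3  2.4 -0.1] w 0.148 ff 30.002655845640902 t 22.0
```

```bash
python3 -m creep '{"dp":[[-0.46,0.1,-0.2],[-1.03,0.35,-0.47],[-1.55,0.71,-0.71],[-1.99,1.19,-0.91],[-2.33,1.75,-1.08],[-2.57,2.37,-1.21],[-2.68,3.04,-1.28],[-2.68,3.61,-1.3]],"twist":[[0,0,0],[0,0,0],[0,0,0],[0,0,0],[0,0,0],[0,0,0],[0,0,0],[0,0,0]],"hand":[0.8,0.8,0.8,0.8,0.8,0.8,0.8,0.8]}'
python3 -m creep '{"dp":[[0.03,0.27,0],[0.03,0.35,0],[0.03,0.35,0]],"twist":[[0,0,0],[0,0,0],[0,0,0]],"hand":[0.8,0.8,0.8]}'
python3 - <<'E'
from tgt import *
at();print(-61.2-34,-62.2)
E
```

```text
time: 22.67
eef_pos: [0.5873, -0.1631, 0.1016]
eef_rot: [0.089, 0.918, 0.338, 0.189]
wrist_force: [0.0, -10.8, -0.4]
gripper_width: 0.15
finger_force: 30.0
time: 22.92
eef_pos: [0.5876, -0.1592, 0.1015]
eef_rot: [0.089, 0.918, 0.338, 0.189]
wrist_force: [0.5, -8.3, -0.5]
gripper_width: 0.152
finger_force: 30.0
grasp fix mm [-91.1 -60.6  50.9] psi -45.0 tool z [ 0.006 -0.003 -1.   ] j [-0.34  0.35  1.99  0.26  0.4   0.31] F [ 0.5 -8.3 -0.5] w 0.152 ff 29.9993121784064 t 22.9167
-95.2 -62.2
```

```bash
python3 -m creep '{"dp":[[0,0.2,0],[0,0.3,0],[0,0.3,0]],"twist":[[0,0,0],[0,0,0],[0,0,0]],"hand":[0.8,0.8,0.8]}'
python3 - <<'E'
from tgt import *
at()
E
```

```text
time: 23.17
eef_pos: [0.588, -0.1565, 0.1016]
eef_rot: [0.089, 0.918, 0.338, 0.189]
wrist_force: [1.7, -10.2, -1.1]
gripper_width: 0.148
finger_force: 30.0
grasp fix mm [-90.9 -57.9  51. ] psi -45.0 tool z [ 0.007 -0.003 -1.   ] j [-0.33  0.35  2.    0.26  0.4   0.32] F [  1.7 -10.2  -1.1] w 0.148 ff 29.99919742316706 t 23.1667
```

```bash
python3 -m creep '{"dp":[[0,0,0],[0,0,0],[-1.3,0.1,3],[-2.6,0.2,6],[-4,-2,9],[-5,-5,10],[-5,-5,10],[-5,-5,10]],"twist":[[0,0,0],[0,0,0],[0,0,0],[0,0,0],[0,0,0],[0,0,0],[0,0,0],[0,0,0]],"hand":[3,3,3,3,3,3,3,3]}'
python3 - <<'E'
from tgt import *
R=Rf(p[3],p[4]);n=R[:,2];at()
c=snap('wrist','w11.png');pickle.dump(c,open('w11.pkl','wb'))
f=c['frame'].astype(int);m=((f[:,:,0]>120)&(f[:,:,0]-f[:,:,2]>80)&(f[:,:,1]<.65*f[:,:,0])).astype(np.uint8)
k,l,s,ce=cv2.connectedComponentsWithStats(m)
for i in range(1,k):
    if s[i][4]>30:
        o,v=ray(c,ce[i]);P0=F(p,[0,0,.051]);d=o+v*((P0-o)@n)/(v@n);print(s[i],ce[i].round(0),((R.T@(d-p[:3]))*1000).round(1))
print('knob shut',proj(c,F(p,[-.0952,-.0622,.051])),'pivot',proj(c,F(p,[-.0612,-.0622,.021])),'nest',proj(c,F(p,[-.06,0,.015])))
cv2.imwrite('pics/w11b.png',cv2.resize(c['frame'][:,:,::-1],(784,588),interpolation=cv2.INTER_CUBIC))
E
```

```text
time: 23.83
eef_pos: [0.5356, -0.2045, 0.2007]
eef_rot: [0.086, 0.918, 0.338, 0.188]
wrist_force: [-1.0, -0.2, -0.6]
gripper_width: 0.332
finger_force: 0.0
grasp fix mm [ -95.4 -109.8  161.2] psi -45.1 tool z [ 0.001  0.    -1.   ] j [-0.47  0.18  1.92  0.25  0.66  0.22] F [-1.  -0.2 -0.6] w 0.332 ff 0.0 t 23.8333
[230 158  18  18 196] [238. 167.] [-93.8 -61.7  51. ]
knob shut [[237.73988347 168.36524006]] pivot [[270.53483387 132.50291511]] nest [[216.18999457  75.15091717]]
```

View pics/w11b.png

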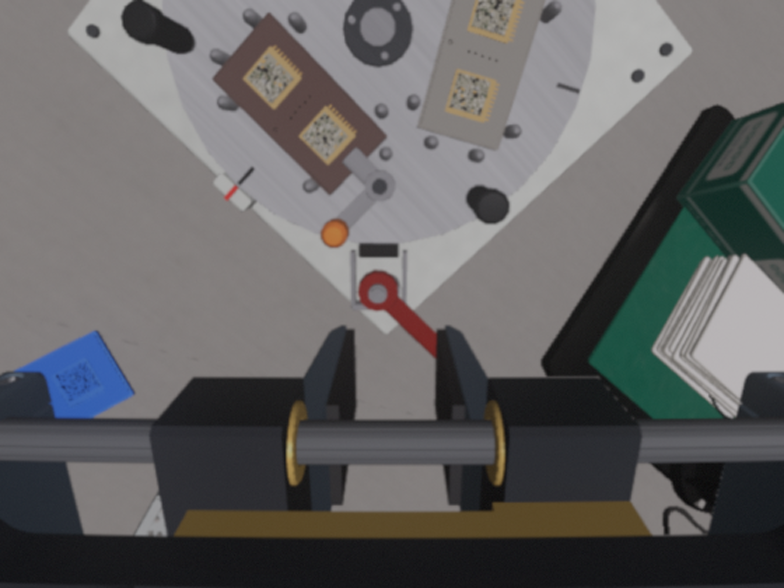

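The board lies flat between the pins, with the nose over its end near (365,165). The orange knob at (335,233) is in the same shut position as the grey nests' knobs, within 1 mm. The index line (248,172) still points at the red line (232,190). One numeric check of the lever, then I hand in.

Run:
```python
from tgt import *
c=pickle.load(open('w11.pkl','rb'));f=c['frame'].astype(int);k=1.4
m=((f[:,:,0]-f[:,:,1]>60)&(f[:,:,0]-f[:,:,2]>60)).astype(np.uint8);m[:195]=0;m[:,:250]=0;m[:,400:]=0
R=Rf(p[3],p[4]);n=R[:,2];q=[]
for v,u in np.argwhere(m)[::5]:
    o,d=ray(c,(u,v));P0=F(p,[0,0,.013]);q.append(R.T@(o+d*((P0-o)@n)/(d@n)-p[:3]))
q=np.array(q);q=q[q[:,1]<-.122]*1000
print(len(q),np.polyfit(q[:,1],q[:,0],1),q.min(0).round(),q.max(0).round())
```

```text
93 [ 2.94756749e-02 -1.05351397e+02] [-114. -165.   13.] [-104. -123.   13.]
```

Run:
```python
from tgt import *
R=Rf(p[3],p[4]);n=R[:,2]
for fn in('w2.pkl','w3.pkl','w11.pkl'):
    c=pickle.load(open(fn,'rb'));f=c['frame'].astype(int)
    m=((f[:,:,0]-f[:,:,1]>60)&(f[:,:,0]-f[:,:,2]>60));q=[]
    for v,u in np.argwhere(m):
        o,d=ray(c,(u,v));P0=F(p,[0,0,.013]);q.append(R.T@(o+d*((P0-o)@n)/(d@n)-p[:3]))
    q=np.array(q)*1000;q=q[(q[:,1]<-122)&(q[:,1]>-160)&(abs(q[:,0]+109)<12)]
    print(fn,len(q),np.polyfit(q[:,1],q[:,0],1).round(4))
```

```text
w2.pkl 185 [ 7.600000e-03 -1.083574e+02]
w3.pkl 199 [ 1.47000e-02 -1.07245e+02]
w11.pkl 444 [ 3.400000e-02 -1.046382e+02]
```

The lever reads about 0.02 rad short of its starting line. There is plenty of time, so I'll press it home once more.

Run:
```python
from tgt import *
go([-.109,-.181,.10],-35);go([-.109,-.181,.037],-35)
```

```text
dp [ 0.68 -7.3  -6.02] tw [-4.1  0.2  9.2] tcp [ 0.5421 -0.2764  0.1392]
dp [  3.22  -7.5  -11.79] tw [-4.1  0.2  9.2] tcp [ 0.5675 -0.2784  0.0816]
```

```bash
python3 -m creep '{"dp":[[0.7,-4,-1],[0.7,-7.3,-4],[0.7,-7.3,-6],[0.7,-7.3,-6],[1.9,-7.4,-9],[3.1,-7.5,-11.7],[3.1,-7.5,-11.7],[3.1,-7.5,-11.7]],"twist":[[-4.1,0.2,9.2],[-4.1,0.2,9.2],[-4.1,0.2,9.2],[-4.1,0.2,9.2],[-4.1,0.2,9.2],[-4.1,0.2,9.2],[-4.1,0.2,9.2],[-4.1,0.2,9.2]],"hand":[4.5,4.5,4.5,4.5,4.5,4.5,4.5,4.5]}'
python3 -m creep '{"dp":[[0,0,0],[0,0,0],[0,0,0],[0,0,0],[0,0,0]],"twist":[[0,0,0],[0,0,0],[0,0,0],[0,0,0],[0,0,0]],"hand":[1.5,1.5,1.5,1.5,1.5]}'
python3 -c "
from tgt import *
at()"
python3 -m creep '{"dp":[[0.3,0,0.13],[0.6,0,0.27],[0.6,0,0.27],[0.6,0,0.27]],"twist":[[0,0,0],[0,0,0],[0,0,0],[0,0,0]],"hand":[1.5,1.5,1.5,1.5]}'
python3 -c "
from tgt import *
at()"
```

```text
time: 24.55
eef_pos: [0.5666, -0.2762, 0.081]
eef_rot: [0.1, 0.885, 0.419, 0.178]
wrist_force: [-0.4, -0.4, 1.1]
gripper_width: 0.493
finger_force: 0.0
time: 24.97
eef_pos: [0.5666, -0.278, 0.0835]
eef_rot: [0.102, 0.885, 0.418, 0.18]
wrist_force: [-4.1, 1.8, 6.8]
gripper_width: 0.216
finger_force: 30.0
grasp fix mm [-109.  -180.6   39.2] psi -34.9 tool z [ 0.001  0.002 -1.   ] j [-0.57  0.41  1.94  0.45  0.46 -0.26] F [-4.1  1.8  6.8] w 0.216 ff 30.0014038849622 t 24.9667
time: 25.3
eef_pos: [0.5675, -0.2779, 0.0837]
eef_rot: [0.099, 0.885, 0.42, 0.176]
wrist_force: [-22.5, -4.9, 9.5]
gripper_width: 0.221
finger_force: 30.0
grasp fix mm [-108.2 -180.5   38.9] psi -34.8 tool z [-0.008  0.003 -1.   ] j [-0.57  0.42  1.93  0.43  0.47 -0.23] F [-22.5  -4.9   9.5] w 0.221 ff 30.00287821982056 t 25.3
```

At its hard stop: 22 N and no further travel. I'll unload, release, retreat and check.

```bash
python3 -m creep '{"dp":[[-0.25,0,-0.1],[-0.25,0,-0.1],[-0.25,0,-0.1],[-0.25,0,-0.1],[-1.5,0.1,3],[-2.9,0.2,6.4],[-5,2,9],[-5,2,9]],"twist":[[0,0,0],[0,0,0],[0,0,0],[0,0,0],[0,0,0],[0,0,0],[0,0,0],[0,0,0]],"hand":[1.5,4.5,4.5,4.5,4.5,4.5,4.5,4.5]}'
python3 -m creep '{"dp":[[0,0,0],[0,0,0],[0,0,0]],"twist":[[0,0,0],[0,0,0],[0,0,0]],"hand":[4.5,4.5,4.5]}'
python3 -c "
from tgt import *
at();print(arm.close_job())"
```

```text
time: 25.97
eef_pos: [0.523, -0.2579, 0.1808]
eef_rot: [0.105, 0.884, 0.418, 0.182]
wrist_force: [0.0, -0.7, 0.2]
gripper_width: 0.497
finger_force: 0.0
time: 26.22
eef_pos: [0.5232, -0.2584, 0.1737]
eef_rot: [0.101, 0.885, 0.418, 0.179]
wrist_force: [-0.3, 0.2, -0.1]
gripper_width: 0.492
finger_force: 0.0
grasp fix mm [-113.7 -164.5  139.8] psi -34.9 tool z [-0.001  0.002 -1.   ] j [-0.58  0.24  1.93  0.34  0.64 -0.14] F [-0.3  0.2 -0.1] w 0.492 ff 0.0 t 26.2167
the job is handed in; nothing more can be done
None
```

I handed the job in at about 26 s: the turntable is indexed to the pointer with the brake lever locked at its stop, the brown-red board sits between its nest's pins, and the hold-down is fully shut over the board's end (the verdict was not reported back).

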